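# Find the rake of an uneven stud with a pendulum angle gauge

## Task

Take the angle gauge by its black handle, slide it along its rail until it is out from under the lips, lift it out and stand it level with the middle of its base on the crown of the uneven stud on the opened radio. Then lean it over sideways on the stud, dial upright, until its swinging pointer settles on the preset tab. Finish still gripping it there with its base pressing lightly on the stud, so that I can scribe along it; never press hard, and leave the tape roll, screwdriver, pencil and jar where they are.

Things in the scene. Friction and masses are not known exactly. Their poses are not given: they have to be found in the camera images.
- rail: Fixed aluminium storage rail on the table, left or right of the robot: a straight channel along its own y, 60 mm wide over all, y from -136 to +140. Origin mid-width at table height. Channel floor 6 mm above the table, 34 mm wide, side walls to 16 mm. End wall at y = -130; the +y end is open. Two lips overhang the channel from y = -130 to 0 only.
- lip_end (a point): Point midway between the ends of the rail's two lips (rail y = 0), at the height of their tops, 24 mm above the table. Lip undersides 20 mm above the table (6 mm free over the gauge's base), 18 mm gap between the lips. Axes as the rail's; the lipless part lies on the +y side. Dragged along the floor the gauge may tip and jam: carry it 2 to 3 mm off the floor. It can be lifted out once its origin is more than 45 mm on that side.
- gauge: Loose angle gauge, 0.2 to 0.45 kg, standing in the rail under the lips, its y along the rail's y (origin at rail y -80 to -50). Origin: centre of the underside. Steel base 30 (x) x 90 (y) x 8 mm; on it a grey disc, radius 46, 14 thick, axis along x, centre 62 mm up. Dial on its +x side, away from the robot. Leaning it sideways = turning it about its own x axis.
- handle (a point): Grip point in the middle of the gauge's black handle block, 133 mm above the gauge's underside, axes as the gauge's. Block 24 (x) x 28 (y) mm, from 106 to 152 mm above the underside (disc's top at 108).
- pointer (a joint): Angle of the free-swinging pointer, rad, about the gauge's +x axis (which comes out of the dial): 0 = at the handle, positive = tip towards the gauge's -y. A pendulum that always swings back to upright, so a gauge turned by a about its own +x reads -a; after a motion it swings for about a second. It stands proud of the dial, 12 mm from the gauge's mid-plane: do not touch.
- tab (a joint): Angle of the preset tab on the dial, same axis, zero and sign as the pointer's; stiff, stays as set (0.22 to 0.42 rad, so the gauge must be turned by minus that about its +x: its top leans towards its own +y).
- pointer_tip (a point): Tip of the black pointer needle, 36 mm from the dial's centre. Its z axis runs along the needle, x out of the dial.
- tab_mark (a point): Middle of the inner edge of the brass tab on the dial, 36 mm from the dial's centre. Tab 8 mm wide, from 36 to 48 mm from the centre. Its z axis points from the dial's centre to the tab, x out of the dial.
- chassis: Fixed opened radio set, left or right of the robot: aluminium box 190 (x) x 210 (y) x 55 (z) mm, origin at the centre of its underside on the table; a black front panel 62 mm high on its -x side, dark fins on its +x side. The tape roll lies on its top, clear of the stud.
- stud: Fixed steel stud on the set's top. Origin at its foot, 55 mm above the table. Foot disc 36 mm across, 5 thick; shank 22 mm across; uneven rounded end: a crown of 10 mm radius on the axis, its top 31 mm above the foot, and a lower lump of 6 mm radius, 10 mm off the axis to the stud's own -y, top 26.5 mm above the foot.
- stud_top (a point): Highest point of the stud's crown, 86 mm above the table.
- tape: Bystander: roll of black tape, 52 mm across, 18 mm high, on the radio set; leave alone. Origin under its middle.
- screwdriver: Bystander: screwdriver 150 mm long near the robot; leave alone. Origin under its middle.
- jar: Bystander: round jar 52 mm across, 60 mm high; leave alone. Origin under its middle.
- marker: Bystander: square wooden pencil 10 mm thick and 120 mm long, lying along x between rail and set; leave alone. Origin under its middle.

How it is judged:
By the outcome, as a careful person would: the job done as asked, in the order asked, and still so for the second after the job is handed in, while the arm keeps its last pose, push and grip.
It also fails if it takes over 54 s, if anything falls off the work surface, if the arm or the gripper's body presses on something with over 40 N, if the wrist force passes 120 N, or if a joint passes its speed limit or range.

## Robot

A 7-joint arm with a two-finger parallel gripper is mounted at the origin on the work surface. World frame = base frame: x ahead of the robot, y to its left, z up, the work surface at z = 0. Lengths are in m, angles in rad, forces in N, time in s.
With the tool pointing down it reaches from about 0.425 to 0.875 m from the base axis. Payload 4.7 kg.
Tool frame: the origin (TCP) lies between the finger pads; the fingertips stand 11 mm ahead of it and the grasp point (between the pads) lies 8 mm behind it; z points along the fingers, y is the direction in which the jaws open and shut (so a half turn about z gives the same grasp; the last joint's range is limited). The gripper opens to 87 mm and grips with 3 to 60 N. Pads are 19 mm wide; open, the fingers measure 117 mm over their backs; the gripper's body (75 mm by 190 mm) begins 51 mm behind the grasp point.
Start: joints at [1.22, 0.321, -0.07, 1.45, 0.023, 1.371, -0.057], TCP at [0.232, -0.607, 0.234] pointing down, gripper open.
Joint ranges: [-2.86, 2.86], [-0.3, 2.09], [-1.38, 1.24], [0.06, 2.45], [-1.56, 4.7], [0.09, 2.05], [-2.69, 2.69]. Speed limits (rad/s): [2.57, 2.57, 3.14, 3.14, 3.14, 3.14, 3.14].

## Interface

Orientations are given as a rotation vector (axis times angle).
In Python, from bench import ctrl gives the robot as it stands.
- The arm moves only by the tool servo_tool, never from a script. Its argument "series" is a list of rows, each an object with "travel": the shift along the tool's x, y, z in m, a list of three; "angular": the turn, a rotation vector about the tool's x, y, z in rad, a list of three. A call has 1 to 5 rows; each row shifts and turns the commanded pose from where the row before left it, along the tool's axes as they then stand; what a row does not reach is not made up. A row lasts 1/10 s, in which the tool goes at most 50 mm and 8.59 degrees, less where a joint would pass 70% of its speed; a pose out of reach is approached as far as the arm can. A call with a gripper value outside its range is refused whole. "claw" is the finger opening in m, from 0 to 0.087, set as the call begins (left out, the last holds). The fingers move at their own pace and stop on an object; "squeeze" is the grip in N (left out, the last holds). Time passes only in rows, so rows that do not move let the fingers close. It gives the time, the measured TCP pose, the force and the opening at its end, in the units of the state.
- ctrl.get_state(): the state, without advancing time (a new reading comes with each control period).
- ctrl.get_image(name): name is "side" or "top" or "wrist"; returns the picture (400x640x3 uint8, red, green, blue); there is no depth.
- ctrl.calibration(name): a dict with "fx", "fy", "cx", "cy" (pixels), "rvec" (rotation vector, rad) and "tvec" (3), from world to camera coordinates, as OpenCV has them. Camera axes: x right, y down, z forward; pixel columns grow to the right and rows downward; lengths in m; the calibration is good to about 2 mm. A picture is of the moment at which its call begins: read the wrist's pose just before it. calibration takes no time and is no camera call; for the wrist camera it gives the pose at the moment of the call.
- ctrl.close_job(): hands the job in, once; it reports no verdict.
The state is a dict: "time": time; "joint_positions": joint angles; "qd": joint speeds; "joint_torque": joint torques, N m; "position": TCP position; "tool_rot": TCP orientation; "ft_force": force on the tool from outside, world axes, zero at the start; "torque": the same for the moment, N m; "grip_width": opening from 0.0 (shut) to 1.0 (fully open).
Only numpy, scipy, OpenCV 4.12 (cv2) and the standard library are available. Lean on these libraries where they do the work, as an engineer would, in place of code of your own. Each camera call takes 0.05 s, during which the arm holds its last target.

## Working session

There is one attempt and no reset: what is moved stays moved. The work goes in short steps, Python scripts to look and compute and a tool call to move; the robot and the scene stay as the last step left them, time stands still between calls to the robot, and variables do not carry over. Pictures are saved under pics/ and viewed, and the job is handed in when it is done.

Besides the shell and the picture viewer there is one more tool, called after "Call:" as name([rows], argument=value, ...), one row to a line, values as JSON. servo_tool: Moves the arm, as the interface text tells. Its arguments: {"type":"object","properties":{"series":{"type":"array","items":{"type":"object","properties":{"travel":{"type":"array","items":{"type":"number"}},"angular":{"type":"array","items":{"type":"number"}}}}},"claw":{"type":"number"},"squeeze":{"type":"number"}},"required":["series"]}

```bash
ls; mkdir -p pics; cat > h.py <<'E'
import numpy as np, cv2
from scipy.spatial.transform import Rotation as R
from bench import ctrl
def snap(name,fn):
    im=ctrl.get_image(name); cv2.imwrite('pics/'+fn,im[:,:,::-1]); return im
def cam(name):
    c=ctrl.calibration(name); K=np.array([[c['fx'],0,c['cx']],[0,c['fy'],c['cy']],[0,0,1]])
    return K,np.array(c['rvec'],float),np.array(c['tvec'],float)
def ray(C,uv):
    K,r,t=C; M=R.from_rotvec(r).as_matrix(); d=M.T@np.linalg.solve(K,[uv[0],uv[1],1]); return -M.T@t,d/np.linalg.norm(d)
def onz(C,uv,z):
    o,d=ray(C,uv); return o+d*(z-o[2])/d[2]
def proj(C,P):
    return cv2.projectPoints(np.atleast_2d(np.array(P,float)),C[1],C[2],C[0],None)[0][:,0]
def tri(C1,u1,C2,u2):
    o1,d1=ray(C1,u1);o2,d2=ray(C2,u2)
    s=np.linalg.lstsq(np.c_[d1,-d2],o2-o1,rcond=None)[0]
    a=o1+s[0]*d1;b=o2+s[1]*d2; return (a+b)/2,np.linalg.norm(a-b)
E
python3 - <<'E'
from h import *
s=ctrl.get_state(); print({k:np.round(v,3) for k,v in s.items()})
for n in ['side','top','wrist']:
    snap(n,n+'0.png'); c=cam(n); print(n,c[0][0,0],np.round(ray(c,(320,200)),3))
E
```

```text
pics
{'time': np.float64(0.0), 'joint_positions': array([ 1.22 ,  0.322, -0.07 ,  1.452,  0.023,  1.371, -0.057]), 'qd': array([-0.   ,  0.001, -0.001,  0.001, -0.001, -0.   ,  0.001]), 'joint_torque': array([-0.0000e+00, -4.9130e+01, -4.0400e-01, -3.1253e+01, -6.4000e-02,
        4.4000e-02,  0.0000e+00]), 'position': array([ 0.232, -0.607,  0.232]), 'tool_rot': array([-3.088e+00, -5.700e-01,  1.000e-03]), 'ft_force': array([ 0.036, -0.107,  0.397]), 'torque': array([ 0.016, -0.058, -0.031]), 'grip_width': np.float64(0.998)}
side 507.7409659960819 [[ 0.493 -0.654  0.929]
 [ 0.084  0.624 -0.777]]
top 415.163103086932 [[ 0.519 -0.01   0.977]
 [ 0.053 -0.005 -0.999]]
wrist 302.86436946769504 [[ 0.302 -0.58   0.384]
 [-0.259 -0.105 -0.96 ]]
```

View pics/side0.png

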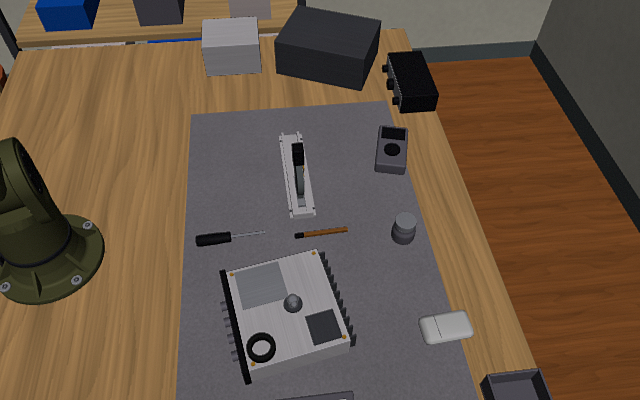

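View pics/top0.png

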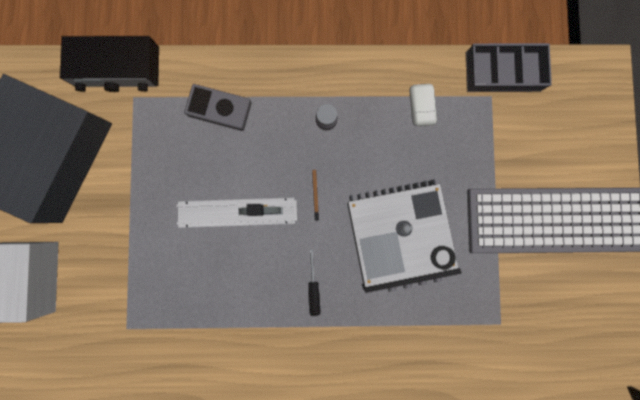

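View pics/wrist0.png

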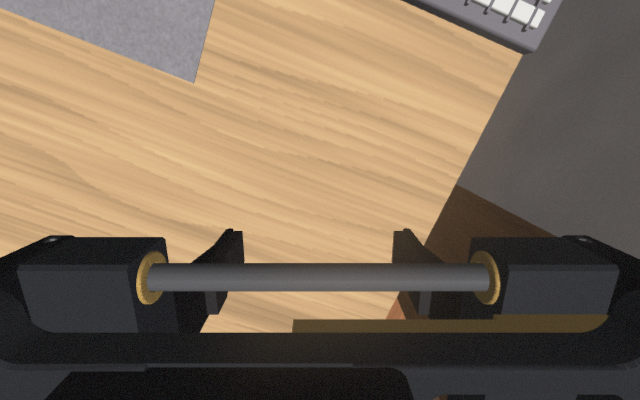

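```bash
python3 - <<'E'
import cv2
a=cv2.imread('pics/side0.png'); t=cv2.imread('pics/top0.png')
cv2.imwrite('pics/z1.png',cv2.resize(a[120:230,250:350],None,fx=5,fy=5,interpolation=cv2.INTER_CUBIC))
cv2.imwrite('pics/z2.png',cv2.resize(t[185:245,165:310],None,fx=5,fy=5,interpolation=cv2.INTER_CUBIC))
cv2.imwrite('pics/z3.png',cv2.resize(t[170:300,335:475],None,fx=4.5,fy=4.5,interpolation=cv2.INTER_CUBIC))
cv2.imwrite('pics/z4.png',cv2.resize(a[240:390,210:365],None,fx=4,fy=4,interpolation=cv2.INTER_CUBIC))
E
```

```text
(no output)
```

View pics/z1.png

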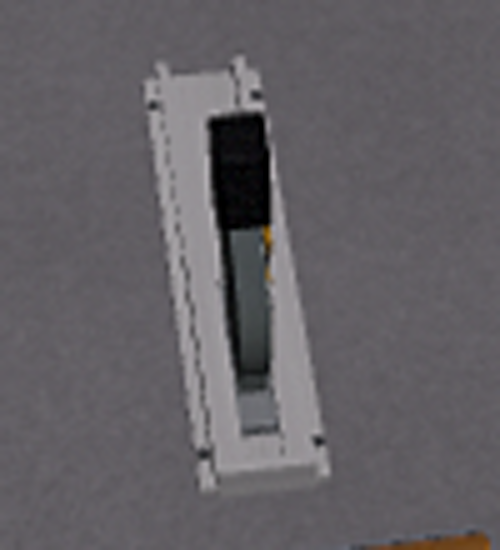

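View pics/z2.png

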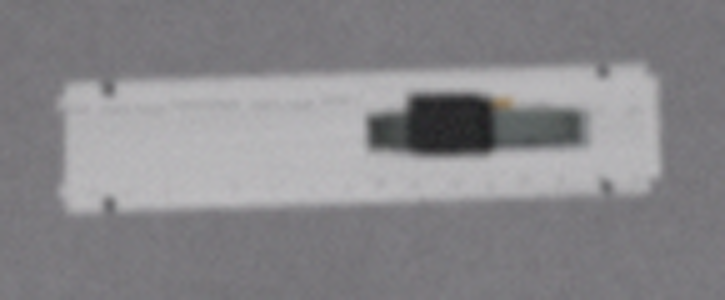

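View pics/z3.png

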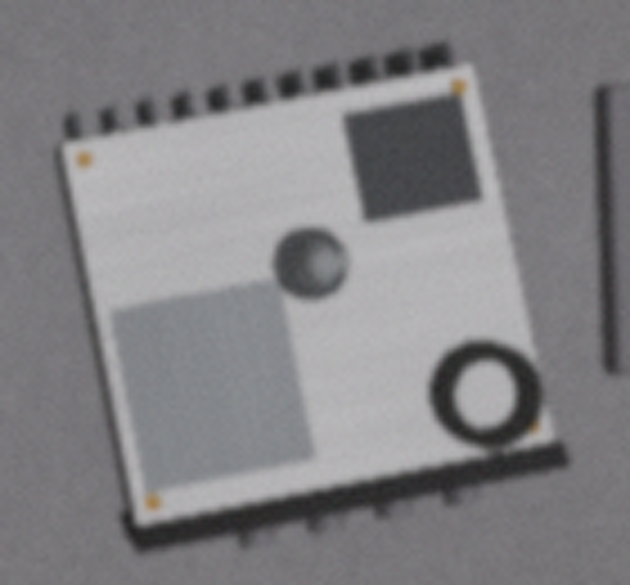

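View pics/z4.png

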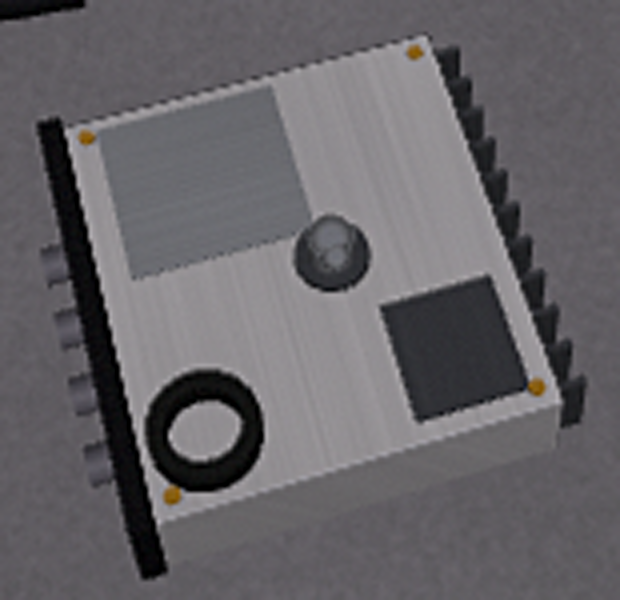

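```bash
python3 - <<'E'
from h import *
t=cv2.imread('pics/top0.png'); a=cv2.imread('pics/side0.png')
T=cam('top');S=cam('side')
# rail
g=cv2.cvtColor(t,cv2.COLOR_BGR2GRAY); m=np.zeros_like(g); m[190:240,170:305]=(g[190:240,170:305]>140)*255
m=cv2.morphologyEx(m,cv2.MORPH_CLOSE,np.ones((25,25),np.uint8))
c=max(cv2.findContours(m,0,2)[0],key=cv2.contourArea)
box=cv2.boxPoints(cv2.minAreaRect(c)); print(box)
for z in (.016,.024): print(z,[np.round(onz(T,b,z)[:2],4) for b in box])
# edges fit: top and bottom rows per column, subpixel via gradient thresholds
up=[];lo=[]
for u in range(190,285):
    col=g[190:240,u].astype(float); idx=np.where(col>140)[0]
    def sub(i,j): return i+(140-col[i])/(col[j]-col[i])*(j-i)
    up.append((u,190+sub(idx[0]-1,idx[0]))); lo.append((u,190+sub(idx[-1]+1,idx[-1])))
for n,e in(('up',up),('lo',lo)):
  for rng,z in(((190,230),.016),((240,285),.024)):
    P=np.array([onz(T,p,z)[:2] for p in e if rng[0]<=p[0]<=rng[1]])
    vx,vy,x0,y0=cv2.fitLine(P.astype(np.float32),cv2.DIST_HUBER,0,.01,.01).ravel()
    print(n,z,'yaw of y axis (from +y):',np.arctan2(-vx*np.sign(vy),abs(vy)), 'x at y=.1,.2',x0+(0.1-y0)*vx/vy, x0+(.2-y0)*vx/vy)
# handle
for im,C,roi,nm in((t,T,(200,222,238,272),'top'),(a,S,(135,175,285,310),'side')):
    v=im.max(axis=2); r=v[roi[0]:roi[1],roi[2]:roi[3]]<75
    ys,xs=np.where(r); print(nm,xs.min()+roi[2],xs.max()+roi[2],ys.min()+roi[0],ys.max()+roi[0],xs.mean()+roi[2],ys.mean()+roi[0])
# stud
g2=t[215:245,390:420]; print(g2.max(axis=2)[::2,::2])
E
```

```text
[[175.81273 200.75671]
 [296.23056 196.45609]
 [297.19745 223.52869]
 [176.7796  227.82932]]
0.016 [array([0.5705, 0.3178]), array([0.5784, 0.0407]), array([0.5159, 0.0386]), array([0.5083, 0.3143])]
0.024 [array([0.57  , 0.3151]), array([0.5779, 0.0402]), array([0.516 , 0.0382]), array([0.5084, 0.3116])]
up 0.016 yaw of y axis (from +y): 0.027449803 x at y=.1,.2 0.5765223 0.57377666
up 0.024 yaw of y axis (from +y): 0.020933704 x at y=.1,.2 0.5756758 0.5735821
lo 0.016 yaw of y axis (from +y): 0.020135 x at y=.1,.2 0.51344633 0.5114326
lo 0.024 yaw of y axis (from +y): 0.0334713 x at y=.1,.2 0.5145355 0.5111871
top 240 263 204 214 253.53191489361703 209.64893617021278
side 292 303 138 174 297.50344827586207 155.32413793103447
[[175 176 175 177 177 178 178 179 183 181 181 183 170  85  78]
 [175 178 178 178 180 181 180 181 182 185 182 184 173  92  78]
 [181 179 183 181 180 174 172 174 174 179 180 177 174 150 149]
 [178 177 177 174 156 120  98  94 108 141 175 182 178 180 177]
 [178 175 177 155  90  75  73  84  88  86 145 176 179 178 179]
 [179 178 174 119  72  67  72  95 113 114 110 163 183 181 181]
 [175 175 169 102  73  69  78 111 134 138 133 154 182 183 183]
 [178 177 170 101  74  71  82 112 135 137 126 152 178 181 180]
 [176 175 168 119  77  75  87  96 119 122 100 159 177 177 179]
 [150 143 144 133  81  75  82  84  96  96 124 174 180 177 181]
 [141 141 140 141 146 113  92  93 100 136 171 179 182 180 178]
 [145 143 141 142 167 173 162 162 171 178 182 181 179 180 180]
 [141 143 142 142 158 179 182 181 180 181 177 179 180 178 179]
 [141 143 139 142 153 176 179 176 177 177 179 181 180 180 180]
 [142 145 139 144 145 176 177 179 180 180 181 182 183 180 182]]
```

```bash
python3 - <<'E'
from h import *
T=cam('top');S=cam('side')
z2=lambda x,y:((x+.5)/5+165-.5,(y+.5)/5+185-.5)
for p in [(408,95),(408,152),(452,123)]: print('handle top',np.round(onz(T,z2(*p),.158),4))
# side: z1 top-face corners: (207,115),(264,113) back? 
z1=lambda x,y:((x+.5)/5+250-.5,(y+.5)/5+120-.5)
for p in [(207,115),(264,113),(215,165),(268,165)]: print('side handle top', np.round(onz(S,z1(*p),.158),4))
z3=lambda x,y:((x+.5)/4.5+335-.5,(y+.5)/4.5+170-.5)
z4=lambda x,y:((x+.5)/4+210-.5,(y+.5)/4+240-.5)
print('foot',onz(T,z3(310,263),.060),onz(S,z4(332.5,253),.060))
print('crown top?',onz(T,z3(325,263),.086),onz(S,z4(332,228),.086))
for p in [(64,142),(470,63),(548,435)]: print('box',onz(T,z3(*p),.055))
print('jar etc', onz(T,(327,110),.06))
E
```

```text
handle top [0.5562 0.1316 0.158 ]
handle top [0.5338 0.1314 0.158 ]
handle top [0.5451 0.1143 0.158 ]
side handle top [0.5336 0.1299 0.158 ]
side handle top [0.5581 0.1284 0.158 ]
side handle top [0.5344 0.0997 0.158 ]
side handle top [0.5566 0.0972 0.158 ]
foot [ 0.5042272  -0.19780318  0.06      ] [ 0.50507056 -0.19902558  0.06      ]
crown top? [ 0.50457342 -0.19963059  0.086     ] [ 0.50560474 -0.19983598  0.086     ]
box [ 0.56469551 -0.07824525  0.055     ]
box [ 0.60258229 -0.28100482  0.055     ]
box [ 0.41925878 -0.31388977  0.055     ]
jar etc [ 0.77007717 -0.03130184  0.06      ]
```

```bash
cat >> h.py <<'E'
def pose():
    s=ctrl.get_state(); return np.array(s['position']),R.from_rotvec(s['tool_rot']),s
def down(yaw,lean=0,pitch=0):
    # tool x at world yaw, z down; then lean about tool x, pitch about tool y
    M=np.array([[np.cos(yaw),np.sin(yaw),0],[np.sin(yaw),-np.cos(yaw),0],[0,0,-1]])
    return R.from_matrix(M)*R.from_rotvec([0,pitch,0])*R.from_rotvec([lean,0,0])
def delta(P,Q,src=None):
    p,r,_=pose() if src is None else (src[0],src[1],0)
    d=r.inv().apply(np.array(P)-p); w=(r.inv()*Q).as_rotvec()
    return np.round(d,4),np.round(w,4)
E
python3 - <<'E'
from h import *
p,r,s=pose(); print(r.as_matrix().round(3))
Q=down(.025); print(delta(p,Q))
# stage1: rotate while moving; then after rotation, remaining in the new frame
A=np.array([.35,-.45,.26]); print('A',delta(A,Q)); 
B=np.array([.56,.1155,.26]); print('A->B',delta(B,Q,(A,Q)))
g=np.array([.5455,.1155,0]); gx=np.array([np.cos(.025),np.sin(.025),0])
Q2=down(.025,pitch=.59); print(Q2.as_matrix().round(3)); C=g+gx*.071+[0,0,.16]; print('B->C',delta(C,Q2,(B,Q)))
E
```

```text
[[ 0.934  0.357 -0.001]
 [ 0.357 -0.934  0.001]
 [-0.    -0.001 -1.   ]]
(array([0., 0., 0.]), array([-0.0014,  0.0004,  0.3398]))
A (array([ 0.1665, -0.1044, -0.0272]), array([-0.0014,  0.0004,  0.3398]))
A->B (array([ 0.2241, -0.5601,  0.    ]), array([0., 0., 0.]))
[[ 0.831  0.025  0.556]
 [ 0.021 -1.     0.014]
 [ 0.556  0.    -0.831]]
B->C (array([ 0.0565, -0.0004,  0.1   ]), array([-0.  ,  0.59,  0.  ]))
```

Call:
servo_tool([
  {"travel": [0.04, -0.025, -0.007], "angular": [0, 0, 0.1]},
  {"travel": [0.035, -0.03, -0.007], "angular": [0, 0, 0.1]},
  {"travel": [0.03, -0.035, -0.007], "angular": [0, 0, 0.1]},
  {"travel": [0.025, -0.042, -0.007], "angular": [0, 0, 0.04]},
  {"travel": [0.02, -0.045, 0]},
])

```text
$.series[4]: bad value
```

Call:
servo_tool([
  {"travel": [0.018, -0.046, 0]},
  {"travel": [0.018, -0.046, 0]},
  {"travel": [0.018, -0.046, 0]},
  {"travel": [0.018, -0.046, 0]},
  {"travel": [0.018, -0.046, 0]},
])

```text
$.series[0]: bad value
```

```bash
python3 - <<'E'
from h import *
p,r,s=pose();print(s['time'],p,r.as_matrix().round(3),np.round(s['joint_positions'],3))
print(delta([.60,.1155,.26],down(.025)))
E
```

```text
0.15 [ 0.23171316 -0.60687096  0.2327021 ] [[ 0.934  0.357 -0.001]
 [ 0.357 -0.934  0.001]
 [-0.    -0.001 -1.   ]] [ 1.22   0.322 -0.07   1.451  0.023  1.371 -0.057]
(array([ 0.6018, -0.5435, -0.0266]), array([-0.0014,  0.0004,  0.3398]))
```

Both fields are needed in each row.

Call:
servo_tool([
  {"travel": [0.04, -0.025, -0.007], "angular": [0, 0, 0.1]},
  {"travel": [0.035, -0.03, -0.007], "angular": [0, 0, 0.1]},
  {"travel": [0.03, -0.035, -0.007], "angular": [0, 0, 0.1]},
  {"travel": [0.025, -0.042, -0.007], "angular": [0, 0, 0.04]},
  {"travel": [0.02, -0.045, 0], "angular": [0, 0, 0]},
])

```text
time: 0.65
position: [0.3526, -0.4015, 0.2623]
tool_rot: [3.14, 0.038, 0.002]
ft_force: [0.7, -0.1, 0.6]
grip_width: 1.001
```

Call:
servo_tool([
  {"travel": [0.018, -0.046, 0], "angular": [0, 0, 0]},
  {"travel": [0.018, -0.046, 0], "angular": [0, 0, 0]},
  {"travel": [0.018, -0.046, 0], "angular": [0, 0, 0]},
  {"travel": [0.018, -0.046, 0], "angular": [0, 0, 0]},
  {"travel": [0.018, -0.046, 0], "angular": [0, 0, 0]},
])

```text
time: 1.15
position: [0.4356, -0.1689, 0.2615]
tool_rot: [3.141, 0.039, 0.0]
ft_force: [2.1, 0.1, 0.2]
grip_width: 1.0
```

```bash
python3 - <<'E'
from h import *
p,r,s=pose();print(s['time'],p,r.as_matrix().round(3),np.round(s['joint_positions'],3))
print(delta([.60,.1155,.26],down(.025)))
E
```

```text
1.15 [ 0.43562598 -0.1688828   0.2615131 ] [[ 1.     0.025  0.   ]
 [ 0.025 -1.    -0.001]
 [ 0.     0.001 -1.   ]] [ 0.75  -0.072 -0.413  1.827 -0.029  1.38  -1.203]
(array([ 0.1713, -0.2802,  0.0014]), array([ 0.0006, -0.0001, -0.0003]))
```

```bash
python3 - <<'E'
from h import *
C=cam('wrist'); snap('wrist','w1.png'); print(np.round(ray(C,(320,200)),3),proj(C,[.505,-.1985,.086]), proj(C,[.505,-.1985,.06]))
np.savez('c1.npz',K=C[0],r=C[1],t=C[2])
E
```

```text
[[ 0.511 -0.166  0.413]
 [-0.279 -0.015 -0.96 ]] [[348.08704352 118.38026892]] [[345.85024462 117.91591327]]
```

View pics/w1.png

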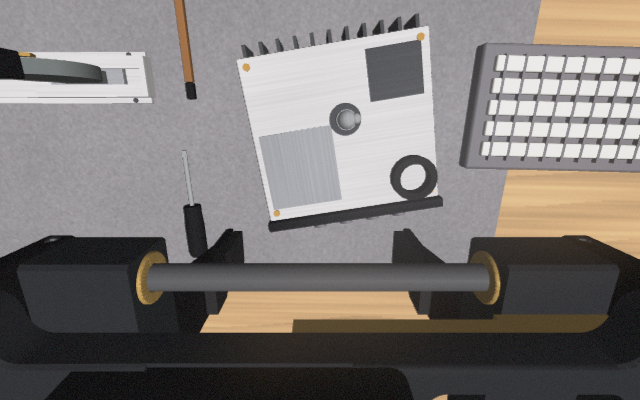

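Call:
servo_tool([
  {"travel": [0.025, -0.04, 0], "angular": [0, 0, 0]},
  {"travel": [0.025, -0.04, 0], "angular": [0, 0, 0]},
  {"travel": [0.025, -0.04, 0], "angular": [0, 0, 0]},
  {"travel": [0.025, -0.04, 0], "angular": [0, 0, 0]},
  {"travel": [0.025, -0.04, 0], "angular": [0, 0, 0]},
])

```text
time: 1.7
position: [0.5561, 0.0333, 0.2615]
tool_rot: [3.141, 0.038, 0.0]
ft_force: [1.0, -0.0, 0.8]
grip_width: 1.0
```

```bash
python3 - <<'E'
from h import *
p,r,s=pose();print(s['time'],p)
g=np.array([.5455,.1155,0]); gx=np.array([np.cos(.025),np.sin(.025),0])
Q2=down(.025,pitch=-.59); C=g+gx*.071+[0,0,.165]; print('->C',delta(C,Q2))
print(delta(C,down(.025)))
E
```

```text
1.7 [0.5561166  0.03334795 0.26151042]
->C (array([ 0.0623, -0.0825,  0.0965]), array([ 2.000e-04, -5.902e-01, -9.000e-04]))
(array([ 0.0623, -0.0825,  0.0965]), array([ 0.0005, -0.0002, -0.0008]))
```

Call:
servo_tool([
  {"travel": [0.021, -0.0275, 0.02], "angular": [0, 0, 0]},
  {"travel": [0.021, -0.0275, 0.03], "angular": [0, 0, 0]},
  {"travel": [0.021, -0.0275, 0.03], "angular": [0, 0, 0]},
  {"travel": [0, 0, 0.008], "angular": [0, -0.148, 0]},
  {"travel": [0, 0, 0], "angular": [0, -0.148, 0]},
])

```text
time: 2.2
position: [0.6148, 0.1168, 0.1722]
tool_rot: [3.1, 0.043, -0.475]
ft_force: [0.7, -0.8, 0.7]
grip_width: 1.0
```

Call:
servo_tool([
  {"travel": [0, 0, 0], "angular": [0, -0.148, 0]},
  {"travel": [0, 0, 0], "angular": [0, -0.146, 0]},
  {"travel": [0, 0, 0], "angular": [0, 0, 0]},
])

```text
time: 2.5
position: [0.6165, 0.115, 0.1628]
tool_rot: [2.991, 0.034, -0.936]
ft_force: [-0.5, -0.8, -2.1]
grip_width: 0.998
```

```bash
python3 - <<'E'
from h import *
p,r,s=pose();print(s['time'],p,r.as_matrix().round(3),np.round(s['joint_positions'],3))
C=cam('wrist'); im=snap('wrist','w2.png'); np.savez('c2.npz',K=C[0],r=C[1],t=C[2])
print(np.round(ray(C,(320,200)),3))
im=cv2.imread('pics/w2.png'); cv2.imwrite('pics/w2z.png',cv2.resize(im[80:260,240:400],None,fx=4,fy=3.3,interpolation=cv2.INTER_CUBIC))
E
```

```text
2.5 [0.6165147  0.11499176 0.16284719] [[ 0.822  0.023 -0.57 ]
 [ 0.018 -1.    -0.014]
 [-0.57   0.001 -0.822]] [ 0.122  0.858 -0.595  1.011  0.229  1.954 -1.953]
[[ 0.764  0.119  0.245]
 [-0.776 -0.026 -0.63 ]]
```

View pics/w2.png

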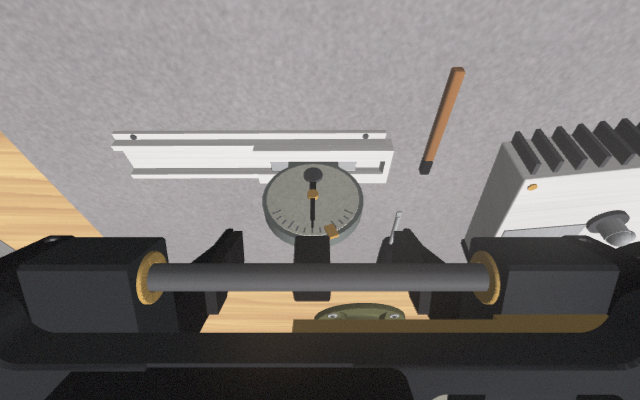

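```bash
python3 - <<'E'
from h import *
im=cv2.imread('pics/w2.png'); z=np.load('c2.npz'); C=(z['K'],z['r'],z['t'])
hsv=cv2.cvtColor(im,cv2.COLOR_BGR2HSV)
m=((hsv[...,1]>110)&(hsv[...,2]>80)&(hsv[...,0]<30)).astype(np.uint8)
roi=np.zeros_like(m); roi[160:245,262:365]=1; m*=roi
n,l,st,ce=cv2.connectedComponentsWithStats(m)
g=np.array([.5455,.1155,0]); gx=np.array([np.cos(.025),np.sin(.025),0]); gy=np.array([-np.sin(.025),np.cos(.025),0])
def onface(uv,d):
    o,v=ray(C,uv); s=((g+gx*d-o)@gx)/(v@gx); q=o+v*s-g; return np.array([q@gy*1e3,q[2]*1e3-6])
for i in range(1,n):
    if st[i,4]>5: print(st[i],ce[i],onface(ce[i],8),onface(ce[i],12)); 
ys,xs=np.where(m); 
for i in range(1,n):
    if st[i,4]>20:
        c=cv2.findContours((l==i).astype(np.uint8),0,2)[0][0]; rb=cv2.boxPoints(cv2.minAreaRect(c)); print(rb,[onface(b,8).round(1) for b in rb])
v=im.max(axis=2)
for y in range(186,240,3): print(y,v[y,300:340:1])
cv2.imwrite('pics/w2z.png',cv2.resize(im[150:250,260:370],None,fx=6,fy=6,interpolation=cv2.INTER_CUBIC))
E
```

```text
[308 189  10  11  82] [312.48780488 193.86585366] [-186.76002333 6814.19076701] [ -281.71153874 10194.36702399]
[325 224  14  15 125] [331.168 230.952] [ 398.96224518 5331.04496249] [ 605.10426683 7948.80250968]
[[308. 189.]
 [317. 189.]
 [317. 199.]
 [308. 199.]] [array([-342. , 7031.6]), array([ -35.2, 7031. ]), array([ -34.8, 6591. ]), array([-333.3, 6591.5])]
[[324.21652 226.23712]
 [332.47427 222.56702]
 [338.2062  235.46393]
 [329.94846 239.13403]] [array([ 189.2, 5504.4]), array([ 448.6, 5641.6]), array([ 606.8, 5168.9]), array([ 354.1, 5040.2])]
186 [131 136 134 137 137 137 136 136 138  98  52  43  47  44  45  46 126 136
 137 138 138 136 138 137 137 137 136 137 134 139 136 137 141 139 138 138
 137 138 138 138]
189 [134 134 134 131 132 133 135 138 139 103  91  86 104 108  94  78 127 140
 139 135 135 136 134 140 140 140 141 140 140 140 141 137 137 139 136 138
 139 140 139 139]
192 [137 139 135 141 136 139 138 130 127 129 127 128 127 126 128 128 129 128
 135 137 136 138 138 134 136 132 132 134 142 138 139 139 138 135 136 137
 139 140 138 142]
195 [137 135 136 135 138 140 140 126
[... 1783 characters left out ...]
24  99 106
 133 138 136 136]
228 [135 135 133 134 104 101 134 138 136 140 137 110  80 131 139 136 137 141
 137  98 107 135 138 138 108 122 127 127 127 124 125 125 124 127 126 120
 135 141 133 175]
231 [132 132 132 105  93 131 143 139 140 138 134 114  89 131 142 139 138 141
 139 118  94 121 138 142 140 124 112 123 127 127 127 129 124 126 125 126
 127 107  87  85]
234 [185 161 139 140 144 139 137 144 145 148 148 140 141 141 143 145 144 137
 139 139 140 141 157 176 170 161 127 101 119 124 129 127 127 125 127 132
 132 142 157 143]
237 [ 45  43  44  47  44  39  48  42  42  46  45  38  45  47  45  43  47  49
  43  49  45  48  44  46  43  46  49  44  48 102 173 218 221 219 217 183
 177 146 143 143]
```

View pics/w2z.png

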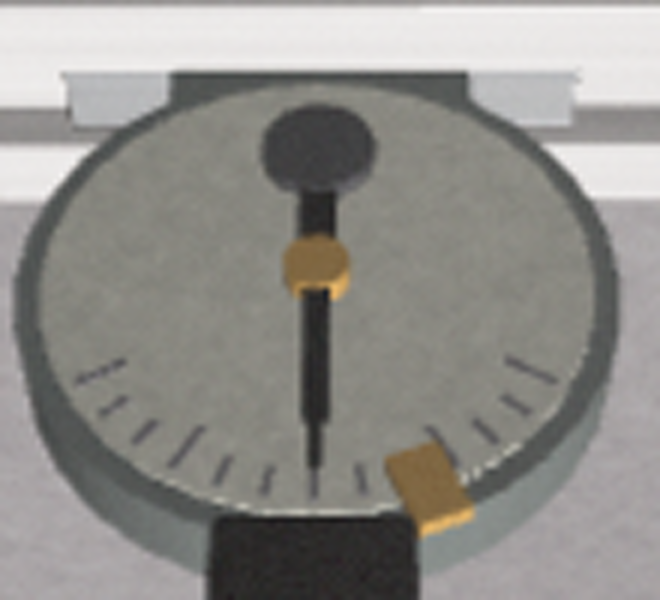

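```bash
python3 - <<'E'
from h import *
z=np.load('c2.npz'); C=(z['K'],z['r'],z['t'])
g=np.array([.5455,.1155,0]); gx=np.array([np.cos(.025),np.sin(.025),0]); gy=np.array([-np.sin(.025),np.cos(.025),0])
def onface(x,y,d):
    uv=((x+.5)/6+260-.5,(y+.5)/6+150-.5)
    o,v=ray(C,uv); s=((g+gx*d/1e3-o)@gx)/(v@gx); q=o+v*s-g; return np.array([q@gy*1e3,q[2]*1e3-6]).round(1)
for nm,d,pts in [('tab inner corners',9,[(386,463),(433,441)]),('tab outer top-face',9,[(420,527),(470,508)]),('pivot cap',15,[(317,263)]),('tip',12,[(315,468)]),('needle base',12,[(317,300)]),('dial L,R',7,[(18,300),(617,300),(40,285),(597,285)]),('base end tops',0,[]),]:
    print(nm,[onface(*p,d) for p in pts])
    if 'tab' in nm: 
        for d in (7,8,9,10): print(d,[onface(*p,d) for p in pts])
E
```

```text
tab inner corners [array([-6.9, 97.3]), array([-13.6,  93.6])]
7 [array([-7. , 95.9]), array([-13.7,  92.2])]
8 [array([-7. , 96.6]), array([-13.6,  92.9])]
9 [array([-6.9, 97.3]), array([-13.6,  93.6])]
10 [array([-6.9, 97.9]), array([-13.5,  94.3])]
tab outer top-face [array([-11.4, 107.6]), array([-18.3, 104.6])]
7 [array([-11.5, 106.4]), array([-18.4, 103.3])]
8 [array([-11.4, 107. ]), array([-18.4, 104. ])]
9 [array([-11.4, 107.6]), array([-18.3, 104.6])]
10 [array([-11.4, 108.3]), array([-18.2, 105.3])]
pivot cap [array([ 2.9, 66. ])]
tip [array([  2.8, 100.1])]
needle base [array([ 2.9, 70.6])]
dial L,R [array([47.9, 66.4]), array([-42.1,  66.6]), array([44.9, 63.5]), array([-39.3,  63.7])]
base end tops []
```

```bash
python3 - <<'E'
from h import *
print(ctrl.get_state()['time'],delta([.545,.118,.24],down(.025)))
E
```

```text
2.55 (array([-0.1002, -0.004 , -0.0205]), array([-2.000e-04,  5.993e-01, -1.100e-03]))
```

Call:
servo_tool([
  {"travel": [-0.045, -0.002, -0.01], "angular": [0, 0.148, 0]},
  {"travel": [-0.03, -0.002, -0.01], "angular": [0, 0.148, 0]},
  {"travel": [-0.021, 0, -0.011], "angular": [0, 0.148, 0]},
  {"travel": [0, 0, 0], "angular": [0, 0.148, 0]},
  {"travel": [0, 0, 0], "angular": [0, 0, 0]},
])

```text
time: 3.05
position: [0.5434, 0.1192, 0.2466]
tool_rot: [3.134, 0.045, -0.004]
ft_force: [-0.4, -0.1, -0.9]
grip_width: 1.002
```

```bash
python3 - <<'E'
from h import *
p,r,s=pose(); print(s['time'],p,delta([.545,.118,.131],down(.025)),s['ft_force'])
C=cam('wrist'); snap('wrist','w3.png'); np.savez('c3.npz',K=C[0],r=C[1],t=C[2])
print(proj(C,[[.545,.118,.158],[.545-.025*0,.176,.024],[.557,.132,.158],[.533,.132,.158],[.557,.104,.158]]))
E
```

```text
3.05 [0.54338325 0.11918503 0.24656277] (array([0.0019, 0.0004, 0.1156]), array([0.0074, 0.0027, 0.0037])) [-0.43399753 -0.14957757 -0.89478965]
[[318.96154914 203.84406246]
 [271.41225083 171.13581499]
 [302.27859673 189.3637983 ]
 [301.84466751 217.08377916]
 [336.50784032 190.27220225]]
```

View pics/w3.png

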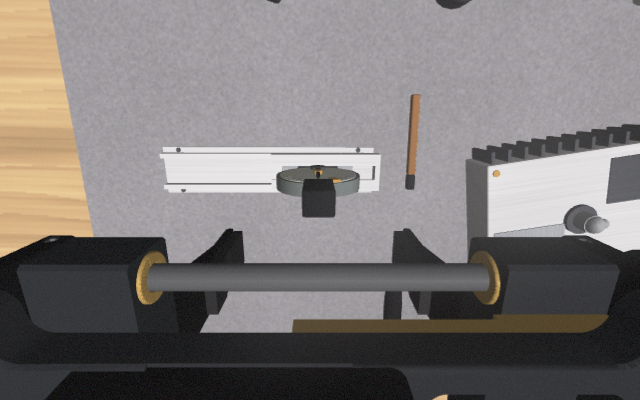

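Call:
servo_tool([
  {"travel": [0.002, 0, 0.035], "angular": [0.007, 0.003, 0.004]},
  {"travel": [0, 0, 0.04], "angular": [0, 0, 0]},
  {"travel": [0, 0, 0.03], "angular": [0, 0, 0]},
  {"travel": [0, 0, 0.01], "angular": [0, 0, 0]},
  {"travel": [0, 0, 0], "angular": [0, 0, 0]},
])

```text
time: 3.6
position: [0.5494, 0.1187, 0.1276]
tool_rot: [-3.133, -0.032, 0.017]
ft_force: [-0.5, 0.6, 0.5]
grip_width: 1.001
```

Call:
servo_tool([
  {"travel": [0, 0, 0], "angular": [0, 0, 0]},
  {"travel": [0, 0, 0], "angular": [0, 0, 0]},
  {"travel": [0, 0, 0], "angular": [0, 0, 0]},
  {"travel": [0, 0, 0], "angular": [0, 0, 0]},
  {"travel": [0, 0, 0], "angular": [0, 0, 0]},
], claw=0.02, squeeze=30)

```text
time: 4.1
position: [0.5498, 0.119, 0.1289]
tool_rot: [-3.134, -0.033, 0.012]
ft_force: [-0.7, -0.8, 0.1]
grip_width: 0.631
```

```bash
python3 - <<'E'
from h import *
p,r,s=pose(); print(s['time'],p,delta([.545,.118,.131],down(.025)),s['ft_force'],s['torque'],s['grip_width']*87)
C=cam('wrist'); im=snap('wrist','w4.png'); np.savez('c4.npz',K=C[0],r=C[1],t=C[2])
cv2.imwrite('pics/w4z.png',cv2.resize(im[100:300,220:420,::-1],None,fx=3,fy=3,interpolation=cv2.INTER_CUBIC))
E
```

```text
4.1 [0.54979833 0.1190088  0.12888946] (array([-0.0048,  0.0009, -0.0021]), array([-0.0078,  0.0078, -0.0042])) [-0.69908671 -0.84324323  0.11001726] [ 0.06247653  0.00050105 -0.00475302] 54.88894537671324
```

View pics/w4z.png

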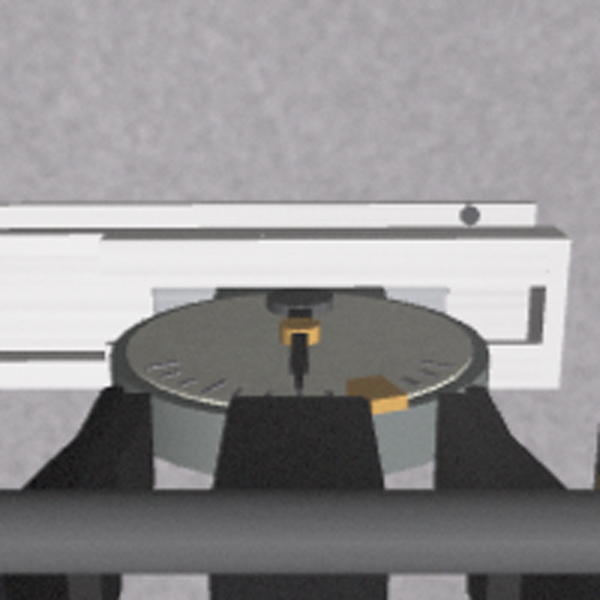

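Call:
servo_tool([
  {"travel": [-0.005, 0.001, -0.002], "angular": [-0.008, 0.008, -0.004]},
  {"travel": [0, 0, 0], "angular": [0, 0, 0]},
  {"travel": [0, 0, 0], "angular": [0, 0, 0]},
  {"travel": [0, 0, 0], "angular": [0, 0, 0]},
  {"travel": [0, 0, 0], "angular": [0, 0, 0]},
])

```text
time: 4.65
position: [0.5445, 0.118, 0.1306]
tool_rot: [3.141, 0.039, -0.001]
ft_force: [-0.6, 0.4, 2.7]
grip_width: 0.321
```

Call:
servo_tool([
  {"travel": [0, 0, 0], "angular": [0, 0, 0]},
  {"travel": [0, 0, 0], "angular": [0, 0, 0]},
  {"travel": [0, 0, 0], "angular": [0, 0, 0]},
])

```text
time: 4.95
position: [0.5446, 0.118, 0.1306]
tool_rot: [3.141, 0.039, -0.001]
ft_force: [-2.0, 0.4, 3.6]
grip_width: 0.316
```

```bash
python3 - <<'E'
from h import *
p,r,s=pose(); print(s['time'],p,delta([.545,.118,.131],down(.025)),s['ft_force'],s['torque'],s['grip_width']*87)
E
```

```text
4.95 [0.5445805  0.11802667 0.1306064 ] (array([ 0.0004,  0.    , -0.0004]), array([ 0.    ,  0.0006, -0.0001])) [-1.99851925  0.37273464  3.60464282] [ 0.02283319  0.49001742 -0.00116224] 27.474928586081703
```

Call:
servo_tool([
  {"travel": [0, 0, -0.0015], "angular": [0, 0, 0]},
  {"travel": [0, 0, -0.001], "angular": [0, 0, 0]},
  {"travel": [0, 0, 0], "angular": [0, 0, 0]},
  {"travel": [0, 0, 0], "angular": [0, 0, 0]},
])

```text
time: 5.35
position: [0.5443, 0.1177, 0.1324]
tool_rot: [3.141, 0.039, -0.002]
ft_force: [0.2, -0.1, -2.8]
grip_width: 0.322
```

```bash
python3 - <<'E'
from h import *
p,r,s=pose(); print(s['time'],p,delta([.545,.118,.1331],down(.025)),s['ft_force'],s['torque'],s['grip_width']*87)
C=cam('wrist'); im=snap('wrist','w5.png'); np.savez('c5.npz',K=C[0],r=C[1],t=C[2])
cv2.imwrite('pics/w5z.png',cv2.resize(im[100:300,220:420,::-1],None,fx=3,fy=3,interpolation=cv2.INTER_CUBIC))
E
```

```text
5.35 [0.54432389 0.11769993 0.13238331] (array([ 0.0007, -0.0003, -0.0007]), array([ 0.0001,  0.0014, -0.0003])) [ 0.15164436 -0.06606887 -2.7779709 ] [ 0.04570143  0.03044894 -0.02876648] 28.042858223678266
```

View pics/w5z.png

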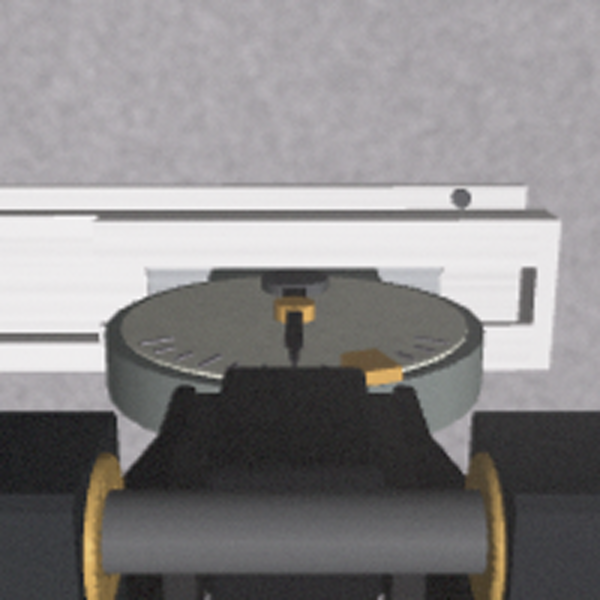

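Call:
servo_tool([
  {"travel": [0, -0.006, -0.0005], "angular": [0, 0, 0]},
  {"travel": [0, -0.012, 0], "angular": [0, 0, 0]},
  {"travel": [0, -0.012, 0], "angular": [0, 0, 0]},
  {"travel": [0, -0.012, 0], "angular": [0, 0, 0]},
  {"travel": [0, -0.006, 0], "angular": [0, 0, 0]},
])

```text
time: 5.9
position: [0.5429, 0.1687, 0.1336]
tool_rot: [-3.14, -0.044, 0.001]
ft_force: [-0.1, 0.8, -3.4]
grip_width: 0.315
```

```bash
python3 - <<'E'
from h import *
p,r,s=pose(); print(s['time'],p,s['ft_force'],s['torque'],r.as_matrix().round(4),s['grip_width']*87)
E
```

```text
5.9 [0.5429335  0.16871688 0.1335759 ] [-0.08184187  0.83455014 -3.37177911] [0.07180713 0.01263607 0.01805975] [[ 9.996e-01  2.770e-02 -5.000e-04]
 [ 2.770e-02 -9.996e-01  1.200e-03]
 [-5.000e-04 -1.200e-03 -1.000e+00]] 27.361931485501056
```

Call:
servo_tool([
  {"travel": [0, -0.012, 0], "angular": [0, 0, 0]},
  {"travel": [0, -0.014, 0], "angular": [0, 0, 0]},
  {"travel": [0, -0.014, 0], "angular": [0, 0, 0]},
  {"travel": [0, -0.014, 0], "angular": [0, 0, 0]},
  {"travel": [0, -0.01, 0], "angular": [0, 0, 0]},
])

```text
time: 6.4
position: [0.5415, 0.232, 0.1335]
tool_rot: [-3.141, -0.041, 0.001]
ft_force: [1.3, 0.3, -4.2]
grip_width: 0.322
```

Call:
servo_tool([
  {"travel": [0, 0, 0], "angular": [0, 0, 0]},
  {"travel": [0, 0, 0], "angular": [0, 0, 0]},
])

```text
time: 6.6
position: [0.5417, 0.2298, 0.1332]
tool_rot: [3.141, 0.04, -0.001]
ft_force: [0.9, 0.5, -3.1]
grip_width: 0.318
```

```bash
python3 - <<'E'
from h import *
p,r,s=pose(); print(s['time'],p,s['ft_force'],s['torque'],r.as_matrix().round(4),s['grip_width']*87)
C=cam('wrist'); im=snap('wrist','w6.png'); np.savez('c6.npz',K=C[0],r=C[1],t=C[2])
cv2.imwrite('pics/w6z.png',cv2.resize(im[100:300,220:420,::-1],None,fx=3,fy=3,interpolation=cv2.INTER_CUBIC))
E
```

```text
6.6 [0.541745   0.22976396 0.13323574] [ 0.94456911  0.49302385 -3.13188161] [-0.02251531 -0.01469458 -0.02676888] [[ 9.997e-01  2.530e-02 -9.000e-04]
 [ 2.530e-02 -9.997e-01 -7.000e-04]
 [-9.000e-04  7.000e-04 -1.000e+00]] 27.6762146908928
```

View pics/w6z.png

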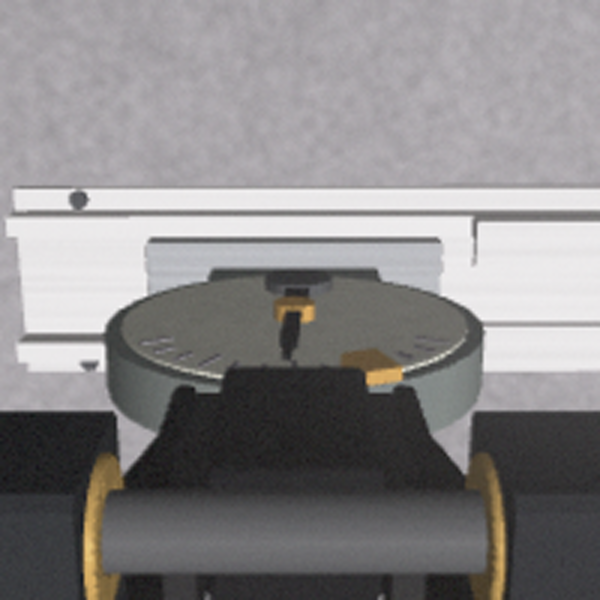

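Call:
servo_tool([
  {"travel": [0, 0, -0.02], "angular": [0, 0, 0]},
  {"travel": [0, 0, -0.035], "angular": [0, 0, 0]},
  {"travel": [0, 0, -0.04], "angular": [0, 0, 0]},
  {"travel": [0, 0.008, -0.035], "angular": [0, 0, 0]},
  {"travel": [-0.002, 0.018, -0.02], "angular": [0, 0, 0]},
])

```text
time: 7.15
position: [0.5413, 0.2051, 0.2869]
tool_rot: [-3.139, -0.042, -0.006]
ft_force: [1.0, 0.2, -3.1]
grip_width: 0.323
```

Call:
servo_tool([
  {"travel": [-0.004, 0.03, 0], "angular": [0, 0, 0]},
  {"travel": [-0.004, 0.035, 0], "angular": [0, 0, 0]},
  {"travel": [-0.004, 0.035, 0], "angular": [0, 0, 0]},
  {"travel": [-0.004, 0.035, 0], "angular": [0, 0, 0]},
  {"travel": [-0.004, 0.035, 0], "angular": [0, 0, 0]},
])

```text
time: 7.65
position: [0.5242, 0.0309, 0.2835]
tool_rot: [3.14, 0.036, -0.001]
ft_force: [0.1, -0.1, -3.9]
grip_width: 0.318
```

Call:
servo_tool([
  {"travel": [-0.004, 0.035, 0], "angular": [0, 0, 0]},
  {"travel": [-0.004, 0.035, 0], "angular": [0, 0, 0]},
  {"travel": [-0.004, 0.035, 0], "angular": [0, 0, 0]},
  {"travel": [-0.004, 0.03, 0], "angular": [0, 0, 0]},
  {"travel": [-0.003, 0.025, 0], "angular": [0, 0, 0]},
])

```text
time: 8.15
position: [0.5086, -0.1303, 0.2834]
tool_rot: [3.14, 0.033, -0.002]
ft_force: [0.1, 0.3, -3.9]
grip_width: 0.32
```

```bash
python3 - <<'E'
from h import *
p,r,s=pose(); print(s['time'],p,s['ft_force'],s['torque'],s['grip_width']*87, s['joint_positions'].round(2) if hasattr(s['joint_positions'],'round') else s['joint_positions'])
print(delta([.505,-.1985,.250],down(.025)))
E
```

```text
8.15 [ 0.50864782 -0.13029368  0.28344811] [ 0.12664713  0.30496192 -3.89286437] [ 0.00882369  0.03791393 -0.0056502 ] 27.845407574356337 [ 0.68  0.06 -0.5   1.67  0.03  1.42 -1.37]
(array([-0.0051,  0.0681,  0.0335]), array([ 0.0013,  0.0011, -0.0037]))
```

Call:
servo_tool([
  {"travel": [-0.002, 0.03, 0.01], "angular": [0, 0, 0]},
  {"travel": [-0.002, 0.025, 0.01], "angular": [0, 0, 0]},
  {"travel": [-0.001, 0.013, 0.01], "angular": [0, 0, 0]},
  {"travel": [0, 0, 0.003], "angular": [0, 0, 0]},
  {"travel": [0, 0, 0], "angular": [0, 0, 0]},
])

```text
time: 8.65
position: [0.5062, -0.1937, 0.2498]
tool_rot: [-3.14, -0.04, 0.003]
ft_force: [0.9, 1.2, -3.9]
grip_width: 0.318
```

Call:
servo_tool([
  {"travel": [0, 0, 0], "angular": [0, 0, 0]},
  {"travel": [0, 0, 0], "angular": [0, 0, 0]},
])

```text
time: 8.85
position: [0.5071, -0.1935, 0.2512]
tool_rot: [3.141, 0.043, 0.001]
ft_force: [0.3, 0.1, -3.5]
grip_width: 0.32
```

```bash
python3 - <<'E'
from h import *
p,r,s=pose(); print(s['time'],p,s['ft_force'],s['torque'],s['grip_width']*87)
print(delta([.505,-.1985,.250],down(.025)))
C=cam('wrist'); im=snap('wrist','w7.png'); np.savez('c7.npz',K=C[0],r=C[1],t=C[2])
cv2.imwrite('pics/w7z.png',cv2.resize(im[100:300,220:420,::-1],None,fx=3,fy=3,interpolation=cv2.INTER_CUBIC))
im=snap('side','s7.png'); cv2.imwrite('pics/s7z.png',cv2.resize(im[150:350,200:400,::-1],None,fx=3,fy=3,interpolation=cv2.INTER_CUBIC))
E
```

```text
8.85 [ 0.50713928 -0.19354552  0.25123359] [ 0.28742867  0.09660968 -3.46004795] [ 0.01786687  0.02519374 -0.01245218] 27.80219154875333
(array([-0.0023,  0.0049,  0.0012]), array([ 0.0003, -0.0006,  0.0024]))
```

View pics/w7z.png

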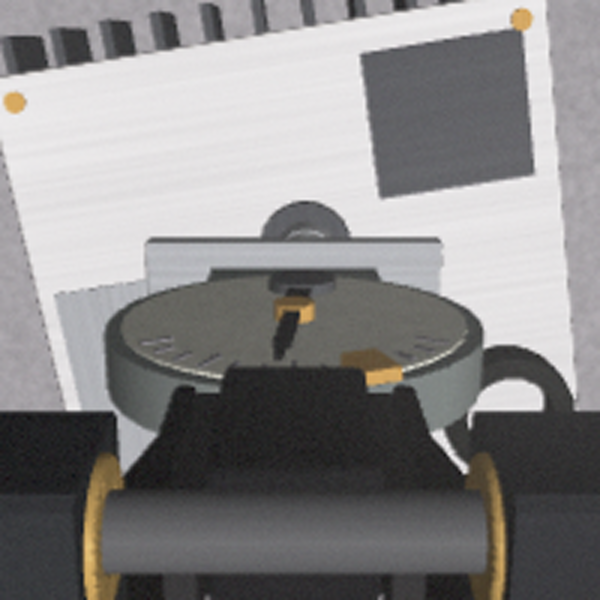

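View pics/s7z.png

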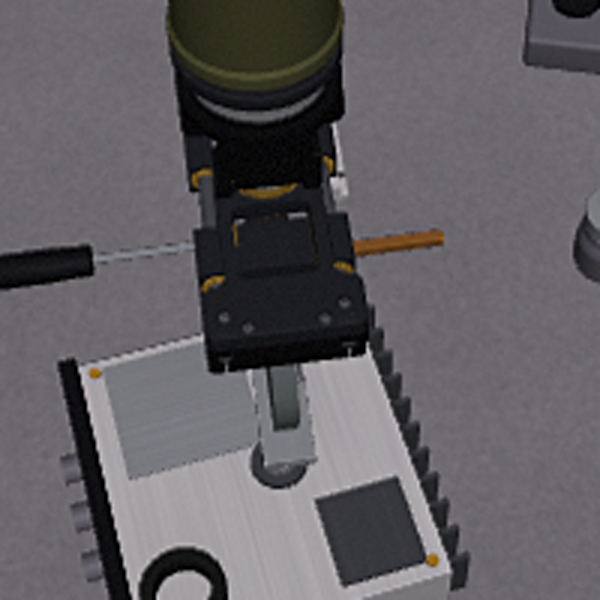

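```bash
python3 - <<'E'
from h import *
z=np.load('c7.npz'); C=(z['K'],z['r'],z['t']); print(C[0])
f=lambda x,y:((x+.5)/3+220-.5,(y+.5)/3+100-.5)
zb=.2512-.1246
a,b=onz(C,f(145,239),zb),onz(C,f(442,239),zb); print('base bottom front corners',a,b,'mid',(a+b)/2,np.linalg.norm(a-b), 'yaw',np.arctan2((a-b)[0],-(a-b)[1]))
print('foot: left,right,front', [onz(C,f(*p),.060).round(4) for p in [(262,238),(350,238),(305,200)]])
z5=np.load('c5.npz'); C5=(z5['K'],z5['r'],z5['t'])
z1=np.load('c1.npz'); C1=(z1['K'],z1['r'],z1['t'])
im=cv2.imread('pics/w1.png'); cv2.imwrite('pics/w1z.png',cv2.resize(im[90:150,310:390],None,fx=8,fy=8,interpolation=cv2.INTER_CUBIC))
S=cam('side'); im=cv2.imread('pics/s7.png'); cv2.imwrite('pics/s7y.png',cv2.resize(im[260:320,270:320],None,fx=10,fy=10,interpolation=cv2.INTER_CUBIC))
E
```

```text
[[302.86436947   0.         317.67294768]
 [  0.         302.86436947 198.3815427 ]
 [  0.           0.           1.        ]]
base bottom front corners [ 0.52060856 -0.14643472  0.1266    ] [ 0.52317719 -0.23860324  0.1266    ] mid [ 0.52189288 -0.19251898  0.1266    ] 0.09220430145783859 yaw -3.1137310006948633
foot: left,right,front [array([ 0.5075, -0.1807,  0.06  ]), array([ 0.5084, -0.2146,  0.06  ]), array([ 0.5227, -0.1968,  0.06  ])]
```

View pics/w1z.png

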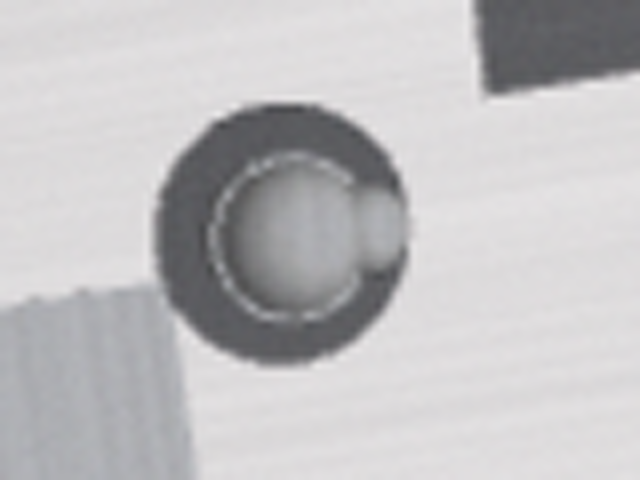

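View pics/s7y.png

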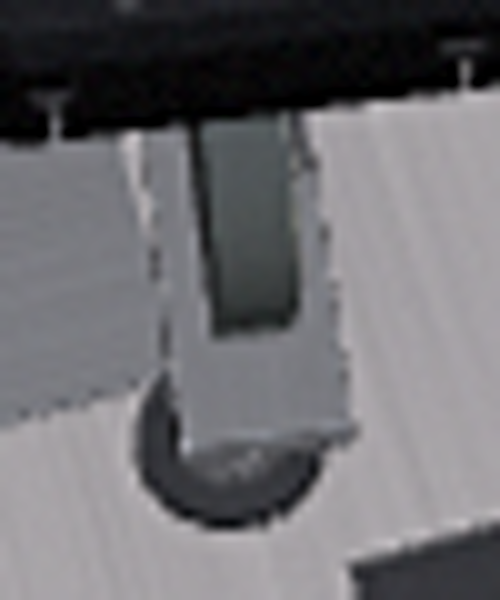

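```bash
python3 - <<'E'
from h import *
z1=np.load('c1.npz'); C1=(z1['K'],z1['r'],z1['t'])
f=lambda x,y:((x+.5)/8+310-.5,(y+.5)/8+90-.5)
print('foot',onz(C1,f(282,234),.060),'shank ring',onz(C1,f(292,237),.076), 'lump',onz(C1,f(382,226),.08))
p,r,s=pose(); print(p,delta([.5048,-.1980,.220],down(.025)))
S=cam('side'); g=lambda x,y:((x+.5)/10+270-.5,(y+.5)/10+260-.5)
zb=.2512-.1246
a=onz(S,g(182,452),zb); b=onz(S,g(352,433),zb); print('side: base bottom -y corners',a,b,(a+b)/2)
print('side foot L,R',onz(S,g(137,455),.06))
E
```

```text
foot [ 0.50399438 -0.19737966  0.06      ] shank ring [ 0.50393553 -0.19734406  0.076     ] lump [ 0.50572681 -0.2088584   0.08      ]
[ 0.5069275  -0.1941438   0.25109458] (array([-0.0022,  0.0038,  0.0311]), array([ 0.0005, -0.0003,  0.0016]))
side: base bottom -y corners [ 0.49514678 -0.23651552  0.1266    ] [ 0.52495911 -0.23634379  0.1266    ] [ 0.51005294 -0.23642966  0.1266    ]
side foot L,R [ 0.48687007 -0.20145463  0.06      ]
```

Call:
servo_tool([
  {"travel": [-0.001, 0.002, 0.005], "angular": [0, 0, 0]},
  {"travel": [-0.002, 0.003, 0.01], "angular": [0, 0, 0]},
  {"travel": [0, 0, 0.01], "angular": [0, 0, 0]},
  {"travel": [0, 0, 0.006], "angular": [0, 0, 0]},
  {"travel": [0, 0, 0.003], "angular": [0, 0, 0]},
])

```text
time: 9.45
position: [0.5029, -0.2, 0.215]
tool_rot: [-3.14, -0.039, 0.004]
ft_force: [-0.4, -0.9, -3.9]
grip_width: 0.322
```

Call:
servo_tool([
  {"travel": [0, 0, 0], "angular": [0, 0, 0]},
  {"travel": [0, 0, 0], "angular": [0, 0, 0]},
  {"travel": [0, 0, 0], "angular": [0, 0, 0]},
])

```text
time: 9.75
position: [0.5039, -0.2002, 0.2169]
tool_rot: [3.141, 0.039, 0.0]
ft_force: [-0.1, -0.5, -3.5]
grip_width: 0.32
```

```bash
python3 - <<'E'
from h import *
p,r,s=pose(); print(s['time'],p,s['ft_force'],s['torque'],s['grip_width']*87)
print(delta([.5041,-.1985,.2106],down(.025)))
im=snap('side','s8.png'); cv2.imwrite('pics/s8y.png',cv2.resize(im[260:320,270:320,::-1],None,fx=10,fy=10,interpolation=cv2.INTER_CUBIC))
im=snap('wrist','w8.png'); cv2.imwrite('pics/w8z.png',cv2.resize(im[150:220,250:390,::-1],None,fx=5,fy=5,interpolation=cv2.INTER_CUBIC))
E
```

```text
9.75 [ 0.50385507 -0.20023405  0.2169296 ] [-0.13934305 -0.4871691  -3.54777302] [0.04725807 0.01168242 0.03949658] 27.819627877340213
(array([ 0.0003, -0.0017,  0.0063]), array([ 0.0004, -0.0002, -0.0001]))
```

View pics/s8y.png

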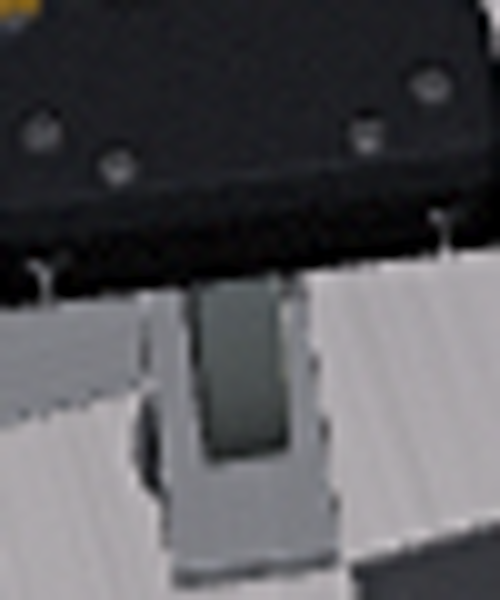

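View pics/w8z.png

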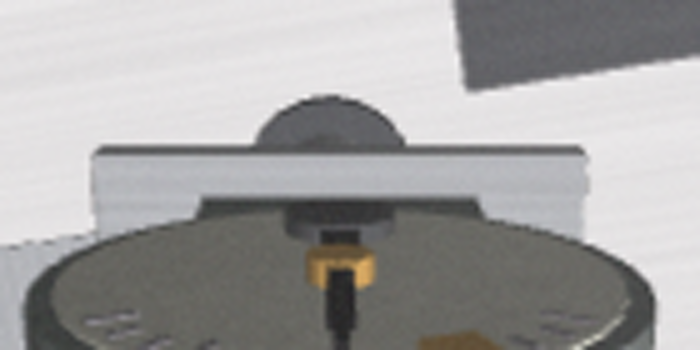

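```bash
python3 - <<'E'
from h import *
S=cam('side'); g=lambda x,y:((x+.5)/10+270-.5,(y+.5)/10+260-.5)
zb=.2169-.1246
a=onz(S,g(177,585),zb); b=onz(S,g(335,565),zb); print(a,b,(a+b)/2)
C=cam('wrist'); f=lambda x,y:((x+.5)/5+250-.5,(y+.5)/5+150-.5)
print('foot front',onz(C,f(331,95),.06),'base',onz(C,f(93,148),zb),onz(C,f(587,148),zb))
E
```

```text
[ 0.49220276 -0.24473561  0.0923    ] [ 0.5206151  -0.24419139  0.0923    ] [ 0.50640893 -0.2444635   0.0923    ]
foot front [ 0.52268356 -0.19741006  0.06      ] base [ 0.51745201 -0.15339026  0.0923    ] [ 0.51978179 -0.24534922  0.0923    ]
```

Call:
servo_tool([
  {"travel": [0.0005, -0.0015, 0.002], "angular": [0, 0, 0]},
  {"travel": [0, 0, 0.001], "angular": [0, 0, 0]},
  {"travel": [0, 0, 0], "angular": [0, 0, 0]},
  {"travel": [0, 0, 0], "angular": [0, 0, 0]},
])

```text
time: 10.25
position: [0.5039, -0.1987, 0.2134]
tool_rot: [3.141, 0.039, -0.001]
ft_force: [0.6, 0.4, -4.0]
grip_width: 0.318
```

Call:
servo_tool([
  {"travel": [0, 0, 0.001], "angular": [0, 0, 0]},
  {"travel": [0, 0, 0], "angular": [0, 0, 0]},
  {"travel": [0, 0, 0], "angular": [0, 0, 0]},
])

```text
time: 10.55
position: [0.504, -0.1987, 0.2124]
tool_rot: [3.141, 0.039, -0.001]
ft_force: [-0.6, -0.0, -3.0]
grip_width: 0.321
```

Call:
servo_tool([
  {"travel": [0, 0, 0.001], "angular": [0, 0, 0]},
  {"travel": [0, 0, 0], "angular": [0, 0, 0]},
  {"travel": [0, 0, 0], "angular": [0, 0, 0]},
])

```text
time: 10.85
position: [0.5039, -0.1987, 0.2114]
tool_rot: [3.141, 0.039, -0.001]
ft_force: [0.3, -0.0, -4.0]
grip_width: 0.321
```

Call:
servo_tool([
  {"travel": [0, 0, 0.0005], "angular": [0, 0, 0]},
  {"travel": [0, 0, 0], "angular": [0, 0, 0]},
  {"travel": [0, 0, 0], "angular": [0, 0, 0]},
])

```text
time: 11.15
position: [0.504, -0.1987, 0.2109]
tool_rot: [3.141, 0.039, -0.001]
ft_force: [0.5, 0.3, -3.4]
grip_width: 0.321
```

Call:
servo_tool([
  {"travel": [0, 0, 0.0005], "angular": [0, 0, 0]},
  {"travel": [0, 0, 0], "angular": [0, 0, 0]},
  {"travel": [0, 0, 0], "angular": [0, 0, 0]},
])

```text
time: 11.45
position: [0.5041, -0.1987, 0.2105]
tool_rot: [3.141, 0.039, -0.001]
ft_force: [0.2, -0.0, -3.8]
grip_width: 0.318
```

Call:
servo_tool([
  {"travel": [0, 0, 0.0005], "angular": [0, 0, 0]},
  {"travel": [0, 0, 0], "angular": [0, 0, 0]},
  {"travel": [0, 0, 0], "angular": [0, 0, 0]},
])

```text
time: 11.75
position: [0.5041, -0.1987, 0.2104]
tool_rot: [3.141, 0.039, -0.0]
ft_force: [0.3, 0.6, -1.4]
grip_width: 0.318
```

Call:
servo_tool([
  {"travel": [0, 0, 0.0005], "angular": [0, 0, 0]},
  {"travel": [0, 0, 0], "angular": [0, 0, 0]},
  {"travel": [0, 0, 0], "angular": [0, 0, 0]},
])

```text
time: 12.05
position: [0.5042, -0.1987, 0.2102]
tool_rot: [3.141, 0.039, 0.0]
ft_force: [-2.0, 0.7, 3.4]
grip_width: 0.316
```

```bash
python3 - <<'E'
from h import *
p,r,s=pose(); print(s['time'],p,s['ft_force'],s['torque'],s['grip_width']*87,r.as_matrix().round(4))
im=snap('wrist','w9.png'); cv2.imwrite('pics/w9z.png',cv2.resize(im[150:240,250:390,::-1],None,fx=5,fy=5,interpolation=cv2.INTER_CUBIC))
s=ctrl.get_state();print(s['ft_force'],s['torque'])
E
```

```text
12.05 [ 0.50424614 -0.19872569  0.21016034] [-2.03063392  0.74833264  3.35735121] [0.22440004 0.47416789 0.03672073] 27.52747455928589 [[ 9.997e-01  2.490e-02  2.000e-04]
 [ 2.490e-02 -9.997e-01 -5.000e-04]
 [ 1.000e-04  5.000e-04 -1.000e+00]]
[-1.35100353  1.20993283  4.80039082] [0.24422362 0.49331211 0.01399514]
```

View pics/w9z.png

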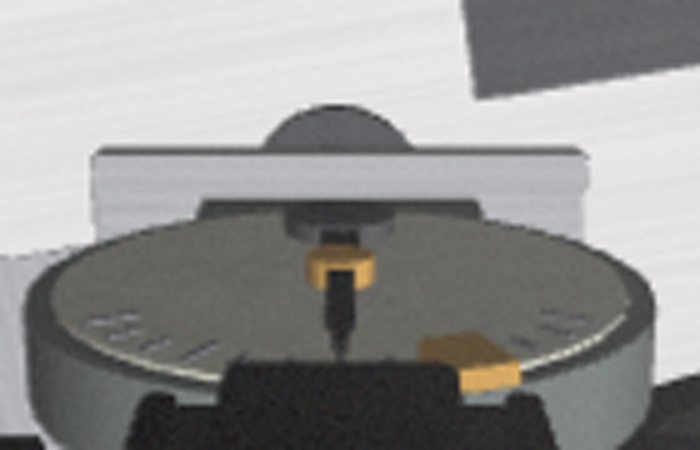

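Call:
servo_tool([
  {"travel": [0, 0, -0.0002], "angular": [0, 0, 0]},
  {"travel": [0, -0.00135, 1e-05], "angular": [-0.01, 0, 0]},
  {"travel": [0, -0.0027, 3e-05], "angular": [-0.02, 0, 0]},
  {"travel": [0, -0.0027, 3e-05], "angular": [-0.02, 0, 0]},
  {"travel": [0, -0.0027, 3e-05], "angular": [-0.02, 0, 0]},
])

```text
time: 12.6
position: [0.504, -0.1896, 0.2099]
tool_rot: [3.069, 0.038, 0.002]
ft_force: [-1.0, -0.7, 5.0]
grip_width: 0.317
```

```bash
cat >> h.py <<'E'
def check():
    p,r,s=pose(); M=r.as_matrix(); und=p+M[:,2]*.1244
    print('t',round(s['time'],2),'TCP',p.round(4),'base mid est',und.round(4),'lean',round(np.arctan2(-M[1,2],-M[2,2]),4),'x-axis z',M[2,0].round(4),'F',np.round(s['ft_force'],1),'T',np.round(s['torque'],2),'grip',round(s['grip_width']*87,1),'q',np.round(s['joint_positions'],2))
    n=-M[:,2]; c=und-n*.010; print('crown centre implied',c.round(4))
E
python3 -c "
from h import *
check()"
```

```text
t 12.6 TCP [ 0.504  -0.1896  0.2099] base mid est [ 0.5043 -0.1986  0.0858] lean 0.0726 x-axis z 0.0003 F [-1.  -0.7  5. ] T [-0.15  0.42 -0.04] grip 27.5 q [ 0.71  0.1  -0.47  1.77  0.12  1.26 -1.34]
crown centre implied [ 0.5043 -0.1994  0.0759]
```

Call:
servo_tool([
  {"travel": [0, -0.0027, -0.0001], "angular": [-0.02, 0, 0]},
  {"travel": [0, -0.0027, -0.0001], "angular": [-0.02, 0, 0]},
  {"travel": [0, -0.0027, 3e-05], "angular": [-0.02, 0, 0]},
  {"travel": [0, -0.0027, 3e-05], "angular": [-0.02, 0, 0]},
  {"travel": [0, -0.0027, 3e-05], "angular": [-0.02, 0, 0]},
])

```text
time: 13.1
position: [0.5036, -0.1768, 0.2085]
tool_rot: [2.968, 0.036, 0.004]
ft_force: [-0.8, -1.8, 5.7]
grip_width: 0.317
```

```bash
python3 -c "
from h import *
check()"
```

```text
t 13.1 TCP [ 0.5036 -0.1768  0.2085] base mid est [ 0.5042 -0.1983  0.0859] lean 0.1738 x-axis z 0.0003 F [-0.8 -1.8  5.7] T [-0.95  0.26 -0.01] grip 27.6 q [ 0.65  0.08 -0.5   1.81  0.22  1.24 -1.46]
crown centre implied [ 0.5042 -0.2     0.0761]
```

Call:
servo_tool([
  {"travel": [0, -0.0027, -0.0002], "angular": [-0.02, 0, 0]},
  {"travel": [0, -0.0027, -0.0001], "angular": [-0.02, 0, 0]},
  {"travel": [0, -0.0027, 3e-05], "angular": [-0.02, 0, 0]},
  {"travel": [0, -0.0027, 3e-05], "angular": [-0.02, 0, 0]},
  {"travel": [0, 0, 0], "angular": [0, 0, 0]},
])

```text
time: 13.6
position: [0.5033, -0.1629, 0.2055]
tool_rot: [2.892, 0.04, 0.003]
ft_force: [0.1, 0.3, 4.1]
grip_width: 0.318
```

```bash
python3 -c "
from h import *
check()"
```

```text
t 13.6 TCP [ 0.5033 -0.1629  0.2055] base mid est [ 0.504  -0.1936  0.085 ] lean 0.2488 x-axis z -0.001 F [0.1 0.3 4.1] T [ 0.16  0.03 -0.03] grip 27.7 q [ 0.61  0.07 -0.53  1.84  0.3   1.23 -1.56]
crown centre implied [ 0.5041 -0.196   0.0753]
```

Call:
servo_tool([
  {"travel": [0, 0, 0], "angular": [0, 0, 0]},
  {"travel": [0, 0, 0], "angular": [0, 0, 0]},
  {"travel": [0, 0, 0], "angular": [0, 0, 0]},
])

```text
time: 13.9
position: [0.5033, -0.1634, 0.2056]
tool_rot: [2.895, 0.037, 0.004]
ft_force: [0.0, 5.8, 3.5]
grip_width: 0.32
```

```bash
python3 -c "
from h import *
check()
im=snap('wrist','w10.png'); cv2.imwrite('pics/w10z.png',cv2.resize(im[120:260,230:410,::-1],None,fx=4,fy=4,interpolation=cv2.INTER_CUBIC))
"
```

```text
t 13.9 TCP [ 0.5033 -0.1634  0.2056] base mid est [ 0.504  -0.1938  0.085 ] lean 0.2468 x-axis z -0.0007 F [0.  5.8 3.5] T [ 1.52  0.1  -0.03] grip 27.8 q [ 0.61  0.07 -0.53  1.84  0.3   1.23 -1.56]
crown centre implied [ 0.504  -0.1962  0.0753]
```

View pics/w10z.png

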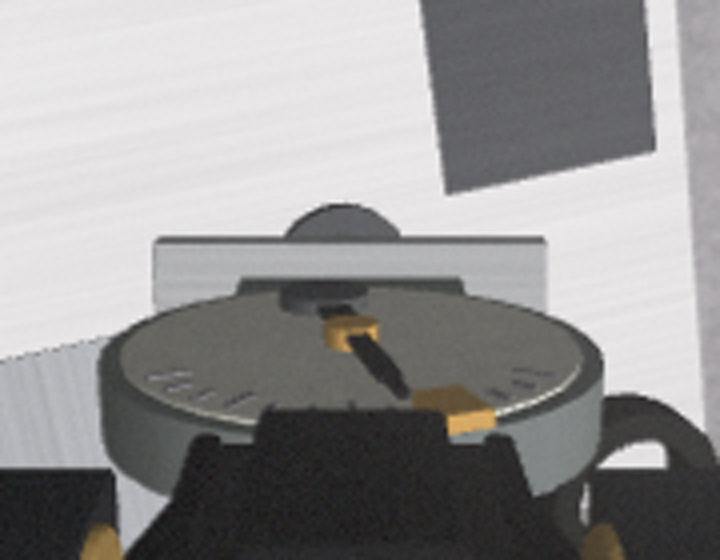

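```bash
python3 - <<'E'
from h import *
C=cam('wrist'); p,r,s=pose(); M=r.as_matrix()
f=lambda x,y:((x+.5)/4+230-.5,(y+.5)/4+120-.5)
def onbase(uv):
    o,v=ray(C,uv); q=p+M[:,2]*.1244; t=((q-o)@M[:,2])/(v@M[:,2]); return o+v*t
a,b=onbase(f(153,240)),onbase(f(547,240)); print(a,b,(a+b)/2, np.linalg.norm(a-b)); print('in tool',r.inv().apply((a+b)/2-p))
print([onz(C,f(*u),.06) for u in [(343,203),(286,238),(401,238)]])
E
```

```text
[ 0.51726854 -0.14812488  0.07355648] [ 0.51960411 -0.23702097  0.09597811] [ 0.51843633 -0.19257293  0.0847673 ] 0.09170986490337042
in tool [ 0.01449293 -0.00091434  0.1244    ]
[array([ 0.5225473 , -0.19684647,  0.06      ]), array([ 0.51394846, -0.18233546,  0.06      ]), array([ 0.51313341, -0.21241884,  0.06      ])]
```

Call:
servo_tool([
  {"travel": [0, 0.0003, -0.0003], "angular": [0, 0, 0]},
  {"travel": [0, -0.0024, 0], "angular": [-0.02, 0, 0]},
  {"travel": [0, -0.0024, 0], "angular": [-0.02, 0, 0]},
  {"travel": [0, -0.0024, 0], "angular": [-0.02, 0, 0]},
  {"travel": [0, 0, 0], "angular": [0, 0, 0]},
])

```text
time: 14.45
position: [0.5029, -0.1576, 0.204]
tool_rot: [2.83, 0.039, 0.004]
ft_force: [-0.3, 4.9, 1.1]
grip_width: 0.321
```

Call:
servo_tool([
  {"travel": [0, 0, 0], "angular": [0, 0, 0]},
  {"travel": [0, 0, 0], "angular": [0, 0, 0]},
])

```text
time: 14.65
position: [0.503, -0.1581, 0.2042]
tool_rot: [2.833, 0.035, 0.004]
ft_force: [0.1, 4.5, 1.1]
grip_width: 0.321
```

```bash
python3 -c "
from h import *
check()"
```

```text
t 14.65 TCP [ 0.503  -0.1581  0.2042] base mid est [ 0.5038 -0.1959  0.0857] lean 0.3088 x-axis z -0.0007 F [0.1 4.5 1.1] T [ 1.85 -0.14  0.03] grip 27.9 q [ 0.58  0.07 -0.55  1.86  0.36  1.24 -1.64]
crown centre implied [ 0.5039 -0.1989  0.0761]
```

Call:
servo_tool([
  {"travel": [0, -0.0026, 0], "angular": [-0.02, 0, 0]},
  {"travel": [0, -0.0026, 0], "angular": [-0.02, 0, 0]},
  {"travel": [0, -0.0026, 0], "angular": [-0.02, 0, 0]},
  {"travel": [0, -0.0012, 0], "angular": [-0.01, 0, 0]},
  {"travel": [0, 0, 0], "angular": [0, 0, 0]},
])

```text
time: 15.15
position: [0.5026, -0.15, 0.2014]
tool_rot: [2.76, 0.036, 0.005]
ft_force: [0.5, 1.2, 1.4]
grip_width: 0.321
```

Call:
servo_tool([
  {"travel": [0, 0, 0], "angular": [0, 0, 0]},
  {"travel": [0, 0, 0], "angular": [0, 0, 0]},
  {"travel": [0, 0, 0], "angular": [0, 0, 0]},
  {"travel": [0, 0, 0], "angular": [0, 0, 0]},
  {"travel": [0, 0, 0], "angular": [0, 0, 0]},
])

```text
time: 15.65
position: [0.5027, -0.1502, 0.2015]
tool_rot: [2.761, 0.034, 0.005]
ft_force: [0.2, 1.5, -0.0]
grip_width: 0.321
```

Call:
servo_tool([
  {"travel": [0, 0, 0], "angular": [0, 0, 0]},
  {"travel": [0, 0, 0], "angular": [0, 0, 0]},
  {"travel": [0, 0, 0], "angular": [0, 0, 0]},
  {"travel": [0, 0, 0], "angular": [0, 0, 0]},
  {"travel": [0, 0, 0], "angular": [0, 0, 0]},
])

```text
time: 16.15
position: [0.5027, -0.1502, 0.2015]
tool_rot: [2.761, 0.034, 0.005]
ft_force: [-0.3, 0.5, 1.1]
grip_width: 0.319
```

```bash
python3 -c "
from h import *
check()
im=snap('wrist','w11.png'); cv2.imwrite('pics/w11z.png',cv2.resize(im[170:240,260:400,::-1],None,fx=5,fy=5,interpolation=cv2.INTER_CUBIC))
im=snap('wrist','w11b.png');im=snap('wrist','w11c.png')
"
```

```text
t 16.15 TCP [ 0.5027 -0.1502  0.2015] base mid est [ 0.5037 -0.1964  0.086 ] lean 0.3802 x-axis z -0.0008 F [-0.3  0.5  1.1] T [ 0.5   0.08 -0.03] grip 27.8 q [ 0.54  0.07 -0.57  1.88  0.44  1.24 -1.73]
crown centre implied [ 0.5038 -0.2001  0.0767]
```

View pics/w11z.png

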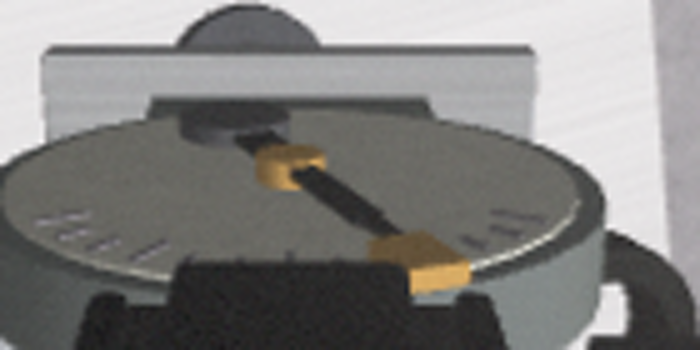

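```bash
python3 - <<'E'
from h import *
ims=[cv2.imread('pics/w11%s.png'%k).astype(float) for k in('','b','c')]; im=np.mean(ims,axis=0).astype(np.uint8)
cv2.imwrite('pics/w11m.png',cv2.resize(im[195:235,300:365],None,fx=12,fy=12,interpolation=cv2.INTER_CUBIC))
E
```

```text
(no output)
```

View pics/w11m.png

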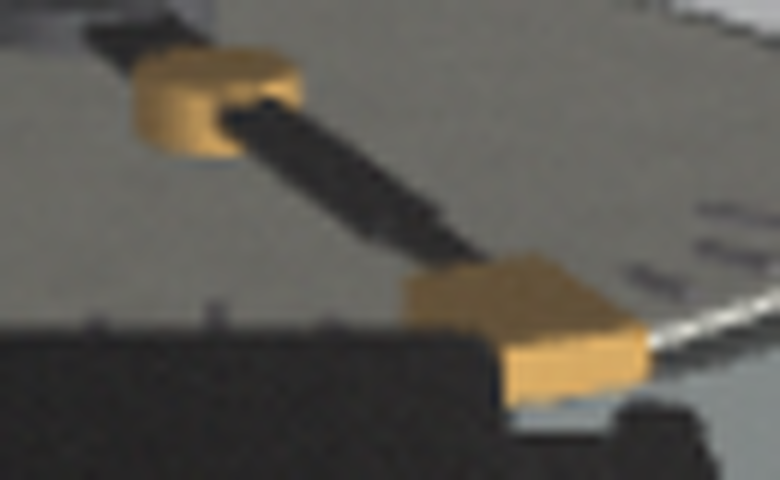

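```bash
cat > m.py <<'E'
from h import *
C=cam('wrist'); p,r,s=pose(); M=r.as_matrix()
f=lambda x,y:((x+.5)/12+300-.5,(y+.5)/12+195-.5)
def gp(x,y,d):
    o,v=ray(C,f(x,y)); o=r.inv().apply(o-p); v=r.inv().apply(v)
    q=o+v*(d/1e3-o[0])/v[0]; return np.array([-q[1]*1e3,(.1244-q[2])*1e3])
for d in (8,9,10,11):
    L,Rr,Ro,Lo=[gp(*u,d) for u in[(403,280),(541,254),(652,325),(498,346)]]
    print(d,'tab corners',L.round(1),Rr.round(1),Ro.round(1),Lo.round(1),'w',np.linalg.norm(L-Rr).round(1),'len',np.linalg.norm(Rr-Ro).round(1),'inner mid',((L+Rr)/2).round(2),'dir',np.arctan2(-(Ro+Lo-L-Rr)[0],(Ro+Lo-L-Rr)[1]).round(3))
for d in (11,12,13):
    print(d,'needle', [gp(*u,d).round(2) for u in [(245,112),(400,228),(457,264)]])
for d in (12,14,15,16): print('cap',gp(222,63,d).round(2))
E
python3 m.py
```

```text
8 tab corners [-9.9 87.7] [-17.8  83.4] [-22.7  94.8] [-14.3  98. ] w 9.1 len 12.4 inner mid [-13.83  85.57] dir 0.408
9 tab corners [-9.7 90.6] [-17.5  86.3] [-22.4  97.5] [-14.1 100.6] w 8.9 len 12.3 inner mid [-13.62  88.41] dir 0.408
10 tab corners [-9.6 93.4] [-17.3  89.1] [-22.  100.2] [-13.9 103.3] w 8.8 len 12.1 inner mid [-13.41  91.25] dir 0.408
11 tab corners [-9.4 96.2] [-17.  92.] [-21.7 102.9] [-13.7 106. ] w 8.7 len 11.9 inner mid [-13.2  94.1] dir 0.408
11 needle [array([-1.33, 65.98]), array([-9.65, 87.71]), array([-12.39,  93.64])]
12 needle [array([-1.3 , 69.26]), array([-9.49, 90.66]), array([-12.19,  96.49])]
13 needle [array([-1.28, 72.54]), array([-9.34, 93.6 ]), array([-12.  ,  99.34])]
cap [5.00e-02 5.88e+01]
cap [6.00e-02 6.57e+01]
cap [ 0.07 69.14]
cap [7.000e-02 7.259e+01]
```

```bash
python3 - <<'E'
from h import *
im=np.mean([cv2.imread('pics/w11%s.png'%k).astype(float) for k in('','b','c')],axis=0).astype(np.uint8)
cv2.imwrite('pics/w11d.png',cv2.resize(im[170:240,250:390],None,fx=5.6,fy=5.6,interpolation=cv2.INTER_CUBIC))
C=cam('wrist'); p,r,s=pose()
print('cam in tool',r.inv().apply(ray(C,(320,200))[0]-p), 'axis',r.inv().apply(ray(C,C[0][:2,2])[1]), 'img right in tool', r.inv().apply(R.from_rotvec(C[1]).as_matrix()[0]))
E
```

```text
cam in tool [ 0.0749974  -0.00030937 -0.15165158] axis [-2.74026015e-01 -9.19805277e-05  9.61722275e-01] img right in tool [5.77744451e-04 9.99999799e-01 2.60259667e-04]
```

View pics/w11d.png

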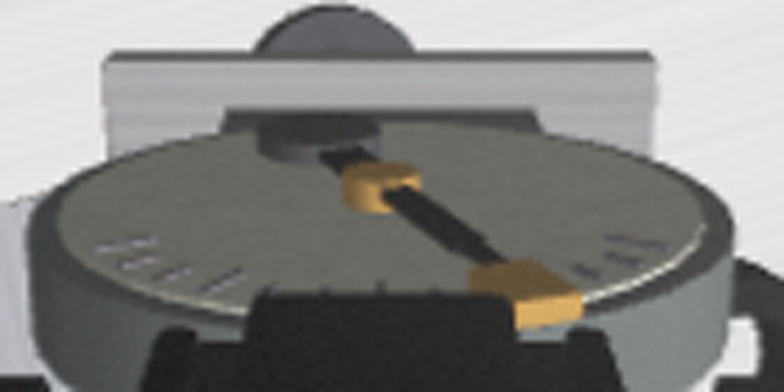

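```bash
python3 - <<'E'
from h import *
im=cv2.imread('pics/w2.png'); z=np.load('c2.npz'); C=(z['K'],z['r'],z['t'])
hsv=cv2.cvtColor(im,cv2.COLOR_BGR2HSV)
B=im.astype(float); sat=(B[...,2]-B[...,0]) # R-B, brass
print(sat[220:242,320:342].astype(int)); 
V=im.max(axis=2)
g=np.array([.5455,.1155,0]); gx=np.array([np.cos(.025),np.sin(.025),0]); gy=np.array([-np.sin(.025),np.cos(.025),0])
def onface(uv,d):
    o,v=ray(C,uv); s=((g+gx*d/1e3-o)@gx)/(v@gx); q=o+v*s-g; return np.array([q@gy*1e3,q[2]*1e3-6])
# top-face brown: fractional coverage, exclude bright side
w=np.clip(sat/75.,0,1); w[:220]=0;w[243:]=0;w[:,:320]=0;w[:,343:]=0
bright=(V>150)&(sat>40); w[bright]=0
w[w<.15]=0
ys,xs=np.mgrid[0:400,0:640]; c=(xs*w).sum()/w.sum(),(ys*w).sum()/w.sum(); print('centroid',c,w.sum())
for d in(9,11,12): 
    q=onface(c,d); print(d,q)
    a=onface((c[0],c[1]),d); ar=np.linalg.norm(np.cross(np.r_[onface((c[0]+1,c[1]),d)-a,0],np.r_[onface((c[0],c[1]+1),d)-a,0])); print('area mm2',ar*w.sum())
# needle column (dark) rows 201-219
cols=[]
for y in range(201,221):
    ww=np.clip((138-V[y,305:320].astype(float))/95,0,1); ww[ww<.1]=0; cols.append(((np.arange(305,320)*ww).sum()/ww.sum(),y))
print(np.round(cols[0],2),np.round(cols[-1],2),[onface(c,12).round(2) for c in (cols[0],cols[-1])])
E
```

```text
[[ 11   9   8   7   9   7   7   8   8  10   7   9   8  10   9   9   9   7
    6   0   6   9]
 [ 10   9  10   8  10   8   8   9   9  11   6   2   4   6   9   8   7   6
    7   2   1   5]
 [  8   8   8   9   7   9   9  10   9   8   9   4   3   6   9   8   9   9
    9   8   3  -1]
 [  9   7   9   6   8  10   9   9  10  10  13  23  31   8   8  11   8   9
    6   8   7   4]
 [  9   7   9   8   9   9  13  11  23  35  54  60  58  39   7   7   7   7
    9   8   9   9]
 [  9   9   8   8  12  24  35  58  63  58  62  61  59  61  15   2   5   7
    8   8   9   7]
 [  7  10   9   8  49  61  61  62  62  59  60  61  61  58  40   6   5   9
    8   8   8   9]
 [  6   7   9   9  37  58  60  62  62  62  60  60  60  60  60  16   0   8
    8   9   7  10]
 [  4   8  10   8  30  55  61  61  61  63  60  62  59  60  61  40  12  10
    8  11   5  -2]
 [  1   7   8   9  23  45  60  60  61  58  62  61  63  61  61  58  28  13
    5   6   2   1]
 [  0   6  12   9   7  29  59  61  61  61  61  62  60  61  60  61  40  13
    2   1   1   0]
 [  0   4   9   9   8  22  45  63  59  59  61  63  62  61  61  58  60  35
   
[... 588 characters left out ...]
 -1   3   2   3   1   6  36 108 108  86  62   8  -3  -2  -3
   -5  -4  -4  -1]
 [ -1   1   4  -1   0   0   2   3   2  30  52   7  -4  -5  -3  -5  -2  -3
   -4  -5  -2  -2]
 [  4   1   2   6  -2   3   2   2   2  -3  -2  -5  -4  -2  -4  -3  -1  -5
   -2  -4  -2  -3]
 [  3   1   0   2   3   2   2   1   1  -2  -4  -3  -3  -4  -4  -4  -4  -3
   -4  -4   0  -1]]
centroid (np.float64(330.58515564702856), np.float64(229.99163879598666)) 103.65333333333334
9 [-12.40428811 100.47785895]
area mm2 83.7772060332905
11 [-12.30554345 101.79572021]
area mm2 82.18703970662258
12 [-12.25617112 102.45465083]
area mm2 81.39767016922052
[312.2 201. ] [312.08 220.  ] [array([ 3.03, 72.16]), array([ 2.9 , 92.51])]
```

```bash
python3 - <<'E'
from h import *
check()
C=cam('wrist'); p,r,s=pose(); M=r.as_matrix()
f=lambda x,y:((x+.5)/5.6+250-.5,(y+.5)/5.6+170-.5)
def onbase(uv):
    o,v=ray(C,uv); q=p+M[:,2]*.1244; t=((q-o)@M[:,2])/(v@M[:,2]); return o+v*t
a,b=onbase(f(102,52)),onbase(f(657,52)); m=(a+b)/2; print('base mid',m, np.linalg.norm(a-b))
# foot circle points at z=.06
P=np.array([onz(C,f(*u),.06)[:2] for u in [(252,52),(262,38),(285,16),(334,4),(380,14),(405,36),(415,52)]])
A=np.c_[2*P,np.ones(len(P))]; c=np.linalg.lstsq(A,(P**2).sum(1),rcond=None)[0]; print('foot c',c[:2],'r',np.sqrt(c[2]+c[:2]@c[:2]))
n=-M[:,2]; cr=np.array([c[0],c[1],.076]); ct=cr+.01*n; base=m-M[:,0]*.015
print('contact',ct,'base mid',base,'diff in gauge (x,y,z)',r.inv().apply(ct-base)*[1,-1,-1]*1e3)
E
```

```text
t 16.3 TCP [ 0.5027 -0.1501  0.2015] base mid est [ 0.5037 -0.1963  0.086 ] lean 0.3802 x-axis z -0.0008 F [-1.6  0.8  0.2] T [ 0.43  0.13 -0.04] grip 28.1 q [ 0.54  0.07 -0.57  1.88  0.44  1.24 -1.73]
crown centre implied [ 0.5038 -0.2     0.0767]
base mid [ 0.51892021 -0.19532321  0.08569934] 0.0922358683729639
foot c [ 0.50436527 -0.19643781] r 0.018315101517202986
contact [ 0.50428104 -0.19272732  0.08528575] base mid [ 0.5039248  -0.19569427  0.0857116 ] diff in gauge (x,y,z) [0.4298721  2.90393723 0.70245436]
```

Call:
servo_tool([
  {"travel": [0, -0.001, 0], "angular": [0, 0, 0]},
  {"travel": [0, -0.001, 0], "angular": [0, 0, 0]},
  {"travel": [0, 0, 0.0001], "angular": [0, 0, 0]},
  {"travel": [0, 0, 0], "angular": [0, 0, 0]},
  {"travel": [0, 0, 0], "angular": [0, 0, 0]},
])

```text
time: 16.8
position: [0.5027, -0.1483, 0.2007]
tool_rot: [2.761, 0.034, 0.006]
ft_force: [0.2, -0.4, 0.5]
grip_width: 0.324
```

Call:
servo_tool([
  {"travel": [0, 0, 0], "angular": [0, 0, 0]},
  {"travel": [0, 0, 0], "angular": [0, 0, 0]},
  {"travel": [0, 0, 0], "angular": [0, 0, 0]},
])

```text
time: 17.1
position: [0.5027, -0.1483, 0.2008]
tool_rot: [2.761, 0.034, 0.006]
ft_force: [-0.6, -0.6, 0.1]
grip_width: 0.318
```

```bash
python3 -c "
from h import *
check()
im=np.mean([snap('wrist','w12%d.png'%i).astype(float) for i in range(4)],axis=0).astype(np.uint8)
cv2.imwrite('pics/w12d.png',cv2.resize(im[170:240,250:390,::-1],None,fx=5.6,fy=5.6,interpolation=cv2.INTER_CUBIC))
check()"
```

```text
t 17.1 TCP [ 0.5027 -0.1483  0.2008] base mid est [ 0.5038 -0.1944  0.0852] lean 0.3801 x-axis z -0.0005 F [-0.6 -0.6  0.1] T [ 0.14  0.05 -0.02] grip 27.6 q [ 0.53  0.07 -0.57  1.88  0.44  1.24 -1.74]
crown centre implied [ 0.5039 -0.1981  0.076 ]
t 17.3 TCP [ 0.5027 -0.1482  0.2007] base mid est [ 0.5038 -0.1944  0.0852] lean 0.3801 x-axis z -0.0006 F [-0.7 -0.4  0.6] T [ 0.09  0.09 -0.01] grip 27.5 q [ 0.53  0.07 -0.57  1.88  0.44  1.24 -1.74]
crown centre implied [ 0.5039 -0.1981  0.0759]
```

View pics/w12d.png

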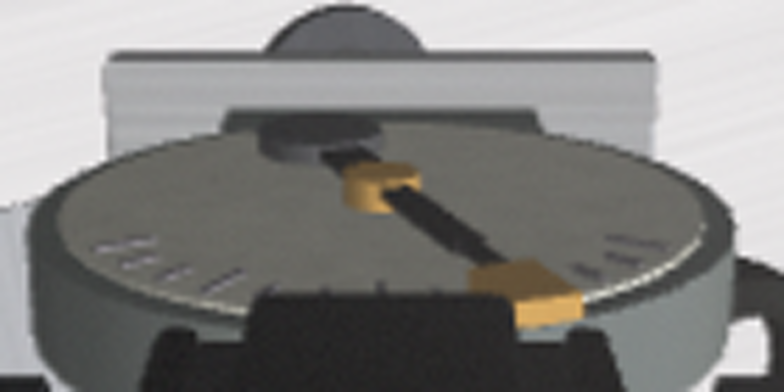

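Call:
servo_tool([
  {"travel": [0, 0, 0.0002], "angular": [0.003, 0, 0]},
  {"travel": [0, 0, 0], "angular": [0, 0, 0]},
  {"travel": [0, 0, 0], "angular": [0, 0, 0]},
  {"travel": [0, 0, 0], "angular": [0, 0, 0]},
  {"travel": [0, 0, 0], "angular": [0, 0, 0]},
])

```text
time: 17.8
position: [0.5028, -0.1483, 0.2007]
tool_rot: [2.764, 0.035, 0.006]
ft_force: [-0.8, -1.1, 2.1]
grip_width: 0.32
```

Call:
servo_tool([
  {"travel": [0, 0, 0], "angular": [0, 0, 0]},
  {"travel": [0, 0, 0], "angular": [0, 0, 0]},
  {"travel": [0, 0, 0], "angular": [0, 0, 0]},
  {"travel": [0, 0, 0], "angular": [0, 0, 0]},
  {"travel": [0, 0, 0], "angular": [0, 0, 0]},
])

```text
time: 18.3
position: [0.5028, -0.1483, 0.2007]
tool_rot: [2.764, 0.035, 0.006]
ft_force: [0.1, -1.2, 3.2]
grip_width: 0.319
```

```bash
python3 -c "
from h import *
check()
snap('top','t13.png'); im=snap('side','s13.png'); check()
im=snap('wrist','w13.png'); cv2.imwrite('pics/w13z.png',cv2.resize(im[170:240,260:400,::-1],None,fx=5,fy=5,interpolation=cv2.INTER_CUBIC))
check()"
```

```text
t 18.3 TCP [ 0.5028 -0.1483  0.2007] base mid est [ 0.5039 -0.1942  0.085 ] lean 0.3773 x-axis z -0.0004 F [ 0.1 -1.2  3.2] T [-0.3   0.22 -0.03] grip 27.7 q [ 0.54  0.07 -0.57  1.88  0.44  1.24 -1.73]
crown centre implied [ 0.504  -0.1979  0.0757]
t 18.4 TCP [ 0.5028 -0.1484  0.2006] base mid est [ 0.5039 -0.1942  0.085 ] lean 0.3772 x-axis z -0.0004 F [-0.1  0.1  4.1] T [-0.33  0.19 -0.08] grip 27.7 q [ 0.54  0.07 -0.57  1.88  0.44  1.24 -1.73]
crown centre implied [ 0.504  -0.1979  0.0757]
t 18.45 TCP [ 0.5028 -0.1483  0.2006] base mid est [ 0.5039 -0.1941  0.085 ] lean 0.3772 x-axis z -0.0004 F [-0.8 -1.2  3.8] T [-0.26  0.25 -0.05] grip 27.9 q [ 0.54  0.07 -0.57  1.88  0.44  1.24 -1.73]
crown centre implied [ 0.504  -0.1978  0.0757]
```

View pics/s13.png

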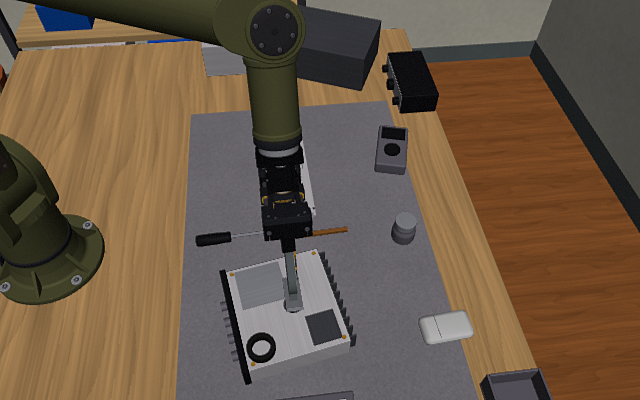

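View pics/w13z.png

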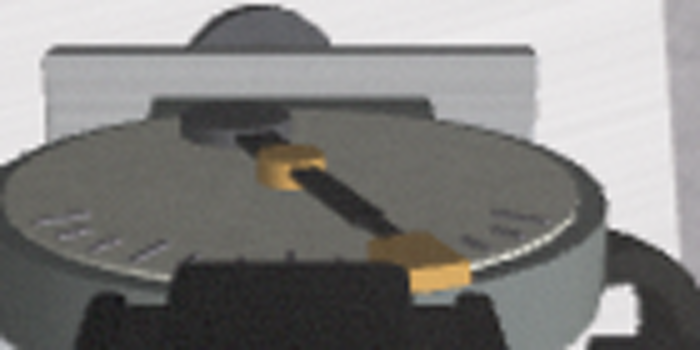

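View pics/t13.png

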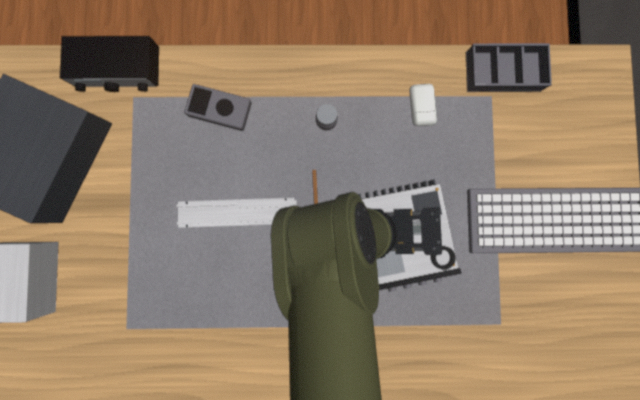

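```bash
python3 -c "
from h import *
check()
print(ctrl.close_job())"
```

```text
t 18.45 TCP [ 0.5028 -0.1483  0.2006] base mid est [ 0.5039 -0.1941  0.085 ] lean 0.3772 x-axis z -0.0004 F [-0.8 -1.2  3.8] T [-0.26  0.25 -0.05] grip 27.9 q [ 0.54  0.07 -0.57  1.88  0.44  1.24 -1.73]
crown centre implied [ 0.504  -0.1978  0.0757]
the job is handed in; nothing more can be done
None
```

The gauge is on the stud, leaned to about the tab, still gripped by its handle and pressing lightly. I handed the job in at 18.5 s.

I gripped the handle, carried the gauge 2–3 mm off the rail floor until it was clear of the lips, lifted it out and stood it level on the crown. I then leaned it over in contact. On the way the contact crept about 2 mm off the middle of the base, and I corrected that twice.

Last checks:
- **Lean:** 0.377 rad by the arm's own reading. The wrist view shows the pointer settled with its tip at the middle of the tab's inner edge.
- **Push on the stud:** about 7 N downwards, worked out from the wrist force after allowing for the gauge's weight.
- **Contact point:** roughly 1 mm from the middle of the base.
- **Other objects:** the tape, screwdriver, pencil and jar look unmoved where visible. The arm partly hides the pencil and screwdriver in the top view, but the side view shows them in place.

Two measurements disagreed:
- **Tab angle:** my estimates from the tab's position ran from 0.365 to 0.386 rad, and the direction of the tab's edges gave about 0.41. I trusted the position ones, as less sensitive to pixel error, so the lean could be off by about 0.01 rad, or 0.03 if the edges were right.
- **Middle of the base:** before the last correction, the wrist camera and the arm's own position differed by about 1.5 mm on where the contact lay.

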